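# Pack the microscope kit into its case

### The job

Pack the microscope kit away in its open carrying case: lay the hand-held microscope, the slide box, the spare lens hood and the plug-in charger each fully down in the moulded pocket made for it, upright as they now lie, lowering them in rather than dropping them. The black torch and the little capped specimen jar look similar but do not belong to the kit: leave them where they are.

Things in the scene. Friction and masses are not known exactly. Their poses are not given: they have to be found in the camera images.
- handset: Cordless hand-held microscope, black, lying level: 120 long (x) x 34 wide (y) x 32 high mm; slab-sided black body from x = -60 to +30 mm with three grey buttons on top, then a ribbed focus ring and a short white nose at +x. 0.09-0.18 kg. Origin: centre of the underside; balance point near the origin. Grip it across y at the origin.
- slidebox: Closed grey plastic slide box, 88 long (x) x 32 wide (y) x 33 high mm, with a blank ruled paper label on the lid and a white catch on one long side. 0.06-0.13 kg. Origin: centre of the underside. Closed firmly; grip it across y.
- hood: Spare lens hood, a white plastic tube standing upright, open at both ends (one looks down through it): collar 43 mm diameter for the lowest 10 mm, above that a 38 mm diameter tube, 36 mm high in all, wall 3 mm. 0.02-0.04 kg. Origin: centre of the underside, on the tube's axis; z is the axis. Grip it across the outside of the tube.
- charger: Black plug-in charger, 44 x 44 (x, y) x 32 high mm block lying with its two round steel pins (5 mm thick, 19 mm apart along x, 18 mm long) pointing straight up, so 50 mm high with the pins. 0.05-0.10 kg. Origin: centre of the underside. Grip it across the block, beside the pins.
- torch: Black pocket torch, 120 long (x) x 34 mm, with a six-sided head (at +x) and tail and a thin ribbed barrel 23 mm thick between them. Not part of the kit. Origin: below its middle, on the table.
- jar: Small glass specimen jar with a closed white screw cap, 41 mm diameter, 36 mm high. Not part of the kit. Origin: centre of the underside.
- insert_handset: Fixed moulded insert in the open case, light grey block 70 x 148 x 26 mm (own x, y, z) with one dark pocket: the longest, a rectangle 50 (x) x 136 (y) mm, centred, 14 mm deep. Origin: centre of the underside, 5 mm above the table; top at z = 26, pocket floor at z = 12 mm. For the handset, lying along y either way round, 18 mm proud. This and the slide-box insert may be swapped in the case.
- insert_slidebox: Fixed moulded insert in the open case, light grey block 70 x 148 x 26 mm (own x, y, z) with one dark pocket: a shorter rectangle 48 (x) x 104 (y) mm, centred, 14 mm deep. Origin: centre of the underside, 5 mm above the table; top at z = 26, pocket floor at z = 12 mm. For the slide box, lying along y either way round, 19 mm proud. Black case shell around: rim 33 mm above the table.
- insert_hood: Fixed moulded insert in the open case, light grey block 70 x 70 x 26 mm (own x, y, z) with one dark pocket: a round hole 58 mm across, centred, 14 mm deep. Origin: centre of the underside, 5 mm above the table; top at z = 26, pocket floor at z = 12 mm. For the hood, upright, collar down, 22 mm proud. This and the charger insert may be swapped in the case.
- insert_charger: Fixed moulded insert in the open case, light grey block 70 x 70 x 26 mm (own x, y, z) with one dark pocket: a square 58 x 58 mm, centred, 14 mm deep. Origin: centre of the underside, 5 mm above the table; top at z = 26, pocket floor at z = 12 mm. For the charger, pins up, squarely, any of four ways round, block 18 mm proud. The case lid lies open flat beyond the case, 33 mm high.
There are look-alikes about, which are no part of the job. Leave any red look-alike of the hood alone. What is shaped like the handset but green is not meant.

How it is judged:
At the end, for the whole second after the job is handed in: Handset, slide box, hood and charger each rest on the floor of their own pocket (origin within 15 mm of the insert's centre seen from above, less than 4 mm above the pocket floor, tilted less than 0.1 rad), still and released; torch and jar are within 20 mm of where they started (horizontal distance between handset and insert_handset below 0.015 m and z of handset in the frame of insert_handset below 0.016 m and angle between each of handset, slidebox, hood, charger's own z axis and vertical below 0.1 rad and linear speed of each of handset, slidebox, hood, charger below 0.02 m/s and contact force between each of handset, slidebox, hood, charger and the fingers below 0.1 N and horizontal distance between slidebox and insert_slidebox below 0.015 m and z of slidebox in the frame of insert_slidebox below 0.016 m and horizontal distance between hood and insert_hood below 0.015 m and z of hood in the frame of insert_hood below 0.016 m and horizontal distance between charger and insert_charger below 0.015 m and z of charger in the frame of insert_charger below 0.016 m and distance of each of torch, jar from where it was at the start of the episode below 0.02 m); the robot touches nothing.
It fails at once if the torch or the specimen jar is moved more than 20 mm (distance of any of torch, jar from where it was at the start of the episode above 0.02 m).
It fails at once if a piece of the kit is dropped or thrown (faster than 0.7 m/s while not held by the fingers: a fall of about 25 mm) ((linear speed of handset above 0.7 m/s and contact force between handset and the fingers below 0.05 N) or (linear speed of slidebox above 0.7 m/s and contact force between slidebox and the fingers below 0.05 N) or (linear speed of hood above 0.7 m/s and contact force between hood and the fingers below 0.05 N) or (linear speed of charger above 0.7 m/s and contact force between charger and the fingers below 0.05 N)).
It also fails if it takes over 102 s, if anything falls off the work surface, if the arm or the gripper's body presses on something with over 40 N, if the wrist force passes 120 N, or if a joint passes its speed limit or range.

### The arm

A 7-joint arm with a two-finger parallel gripper is mounted at the origin on the work surface. World frame = base frame: x ahead of the robot, y to its left, z up, the work surface at z = 0. Lengths are in m, angles in rad, forces in N, time in s.
With the tool pointing down it reaches from about 0.425 to 1.025 m from the base axis. Payload 9.4 kg.
Tool frame: the origin (TCP) lies midway between the tips of the shut fingers; the grasp point (between the pads) lies 19 mm behind it; z points along the fingers, y is the line along which they close (so a half turn about z gives the same grasp; the last joint's range is limited). The gripper opens to 93 mm and grips with 3 to 60 N. Pads are 15 mm wide; open, the fingers measure 128 mm over their backs; the gripper's body (75 mm by 188 mm) begins 65 mm behind the grasp point.
Start: joints at [1.166, 0.599, -0.003, 1.599, 0.002, 0.943, -0.08], TCP at [0.233, -0.686, 0.184] pointing down, gripper open.
Joint ranges: [-2.57, 2.57], [-0.35, 1.97], [-1.29, 1.29], [0.11, 2.56], [-1.05, 4.19], [0.11, 1.86], [-2.63, 2.63]. Speed limits (rad/s): [2.22, 2.22, 3.01, 3.01, 3.14, 3.14, 3.14].

### API

Orientations are given as [roll, pitch, yaw] about the fixed x, y, z axes, in that order (R = Rz(yaw) Ry(pitch) Rx(roll)).
In Python, from rig import ctrl gives the robot as it stands.
- The arm moves only by the tool play_rows, never from a script. Its argument "deltas" is a list of rows, each an object of numbers: "x", "y", "z": the shift along the tool's x, y, z in mm; "spin": the turn about the tool's z in degrees. In form: [{"x": .., "y": .., "z": .., "spin": ..}, ...]. A call has 1 to 5 rows; each row shifts and turns the commanded pose from where the row before left it, along the tool's axes as they then stand; what a row does not reach is not made up. A row lasts 1/12 s, in which the tool goes at most 41.7 mm and 7.16 degrees, less where a joint would pass 70% of its speed; a pose out of reach is approached as far as the arm can. A call with a gripper value outside its range is refused whole. "gripper" is the gripper command: -1 is shut, 1 is fully open, values between are in proportion, set as the call begins (left out, the last holds). The fingers move at their own pace and stop on an object; "newtons" is the grip in N (left out, the last holds). Time passes only in rows, so rows that do not move let the fingers close. It gives the time, the measured TCP pose, the force, the opening and the grip force at its end, in the units of the state.
- ctrl.get_state(): the state, without advancing time (a new reading comes with each control period).
- ctrl.snapshot(name): name is "side" or "top"; returns a dict with "color" (400x640x3 uint8, red, green, blue), "range_z" (400x640 float32, m along the optical axis (not along the pixel's ray), 0 where there is no reading), "mtx" (3x3 intrinsics, pixels), "R" (3x3) and "t" (3): a world point X has camera coordinates R X + t. Camera axes: x right, y down, z forward; pixel columns grow to the right and rows downward; lengths in m; the calibration is good to about 2 mm. A picture is of the moment at which its call begins.
- ctrl.hand_in(): hands the job in; it is judged then, once.
Trained networks look in a picture, given as the dict that the camera call returned (one of the last four; its "shot" number tells which), for a name from the list of things; names that differ only in an ending like _2 or _b are one class to them, and where a whole thing is asked for, a point or a joint stands for the part that bears it (a point fixed in the world has none). Each returns a list of dicts, best first, with "conf" (0 to 1); they miss things now and then, are a little off and sometimes report something else, mostly with a low value. They report only what shows in the picture. A call takes as long as a camera call. They do not tell look-alikes from the thing itself.
- ctrl.find_in(query, picture): "rect" ([left, top, right, bottom] as shares, 0 to 1, of the picture: columns of its width, rows of its height, round what is visible of it).
The state is a dict: "time_s": time; "joint_positions": joint angles; "joint_vel": joint speeds; "tau": joint torques, N m; "eef_pos": TCP position; "tool_rot": TCP orientation; "ft_force": force on the tool from outside, world axes, zero at the start; "moment": the same for the moment, N m; "gripper_width": finger opening in m; "grasp_force": force on a finger pad.
Only numpy, scipy, OpenCV 4.12 (cv2) and the standard library are available. Lean on these libraries where they do the work, as an engineer would, in place of code of your own. Each camera call takes 0.05 s, during which the arm holds its last target. There are 200 camera calls.

## Working session

There is one attempt and no reset: what is moved stays moved. The work goes in short steps, Python scripts to look and compute and a tool call to move; the robot and the scene stay as the last step left them, time stands still between calls to the robot, and variables do not carry over. Pictures are saved under pics/ and viewed, at most 14 in all, crops included, and the job is handed in when it is done.

Besides the shell and the picture viewer there is one more tool, called after ">>>" as a command line: name --argument value ..., lists and objects as JSON in quotes. play_rows: Moves the arm, as the interface text tells. Its arguments: {"type":"object","properties":{"deltas":{"type":"array"},"gripper":{"type":"number"},"newtons":{"type":"number"}},"required":["deltas"]}

```bash
mkdir -p pics; python3 - <<'E'
from rig import ctrl
import cv2,numpy as np
s=ctrl.get_state();print(s['time_s'],s['eef_pos'],s['tool_rot'],s['gripper_width'])
for n in('top','side'):
    p=ctrl.snapshot(n);cv2.imwrite(f'pics/{n}0.png',p['color'][:,:,::-1])
    np.savez(f'{n}0.npz',**{k:p[k] for k in('color','range_z','mtx','R','t')})
    print(n,p['mtx'].tolist(),(-p['R'].T@p['t']).tolist())
    for q in['handset','slidebox','hood','charger','torch','jar','insert_handset','insert_slidebox','insert_hood','insert_charger']:
        print(q,[(round(d['conf'],2),[round(v*(640,400)[i%2]) for i,v in enumerate(d['rect'])]) for d in ctrl.find_in(q,p)[:3]])
E
```

```text
0.0 [ 0.23321026 -0.68588515  0.1827652 ] [-3.14004859e+00  1.20067579e-04  3.27818306e-01] 0.0930834675036543
top [[496.25416286469493, 0.0, 320.91938383827915], [0.0, 496.25416286469493, 197.21239402009186], [0.0, 0.0, 1.0]] [0.5371541327663591, 0.028554103135187785, 1.1773804472516156]
handset [(0.66, [234, 164, 265, 208]), (0.64, [317, 79, 366, 118])]
slidebox [(0.67, [176, 186, 201, 225]), (0.52, [405, 194, 467, 230])]
hood [(0.58, [309, 244, 325, 262]), (0.42, [297, 283, 314, 303])]
charger [(0.57, [295, 179, 318, 202])]
torch [(0.85, [245, 236, 268, 288])]
jar [(0.68, [171, 272, 194, 291])]
insert_handset [(0.77, [400, 227, 470, 258])]
insert_slidebox [(0.83, [403, 193, 468, 230]), (0.59, [400, 229, 469, 260])]
insert_hood [(0.72, [375, 192, 403, 225])]
insert_charger [(0.94, [370, 223, 401, 257])]
side [[463.13125190794074, 0.0, 313.70525049759317], [0.0, 463.13125190794074, 194.7097351656661], [0.0, 0.0, 1.0]] [0.5247687710417392, 0.8156722323925789, 0.8221350178385349]
handset [(0.66, [268, 246, 319, 280]), (0.6, [202, 173, 239, 214])]
slidebox [(0.73, [292, 304, 339, 337])]
hood [(0.72, [391, 208, 411, 232]), (0.64, [347, 249, 401, 269]), (0.51, [354, 202, 375, 224])]
charger [(0.83, [289, 202, 312, 226])]
torch [(0.72, [347, 247, 404, 270])]
jar [(0.74, [389, 315, 411, 340])]
insert_handset [(0.58, [335, 125, 366, 157])]
insert_slidebox [(0.84, [310, 122, 341, 161])]
insert_hood [(0.93, [306, 154, 340, 172])]
insert_charger [(0.55, [336, 157, 365, 179])]
```

```bash
python3 - <<'E'
import cv2
a=cv2.imread('pics/top0.png')[60:310,150:480]
cv2.imwrite('pics/top0c.png',cv2.resize(a,None,fx=2.4,fy=2.4,interpolation=cv2.INTER_CUBIC))
E
```

```text
(no output)
```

View pics/top0c.png

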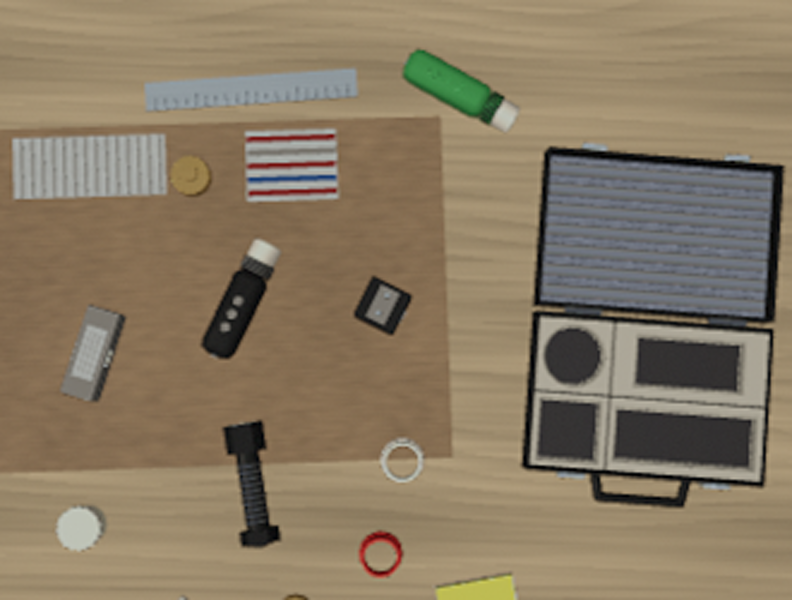

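View pics/side0.png

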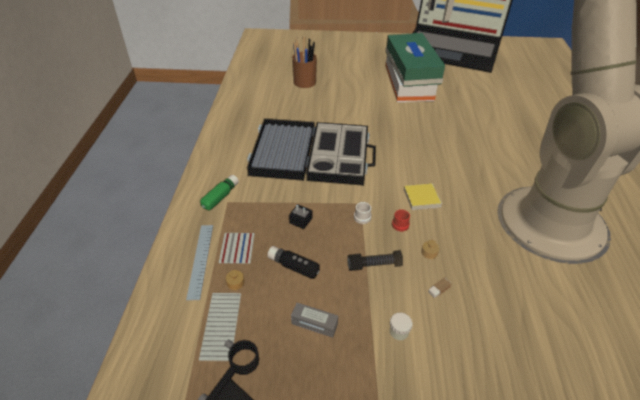

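The top view (crop scale 2.4, offset 150,60) shows the handset at crop (235,300), slide box (93,353), charger (383,305) and white hood (402,460). The decoys are the green handset, red hood, torch (255,485) and jar (80,528). The case is on the right: round pocket at (573,355), square (568,430), short (690,365), long (683,438).

```bash
cat > h.py <<'E'
import numpy as np,cv2
def cloud(p):
    z=p['range_z'];v,u=np.mgrid[:400,:640];K=p['mtx']
    c=np.stack([(u-K[0,2])/K[0,0]*z,(v-K[1,2])/K[1,1]*z,z],-1)
    W=(c-p['t'])@p['R'];W[z==0]=np.nan;return W
def rect(W,box,lo,hi,mask=None):
    l,t,r,b=box;w=W[t:b,l:r].reshape(-1,3);m=(w[:,2]>lo)&(w[:,2]<hi)
    if mask is not None:m&=mask[t:b,l:r].ravel()
    q=w[m];(c,s,a)=cv2.minAreaRect((q[:,:2]*1000).astype(np.float32))
    return dict(n=len(q),c=np.round(c,1),s=np.round(s,1),ang=round(a,1),mean=np.round(q.mean(0)*1000,1),z=np.round(np.percentile(q[:,2],[10,50,95])*1000,1))
E
python3 - <<'E'
import numpy as np;from h import *
p=dict(np.load('top0.npz'));W=cloud(p);print(p['R'].round(3).tolist())
t=W[120:140,150:200];print('table z',np.nanmedian(W[280:305,330:380,2]),np.nanmedian(W[230:270,200:230,2]))
g=p['color'].mean(2)
B=dict(hand=(226,155,272,216),slide=(168,180,210,232),hood=(303,238,331,266),charger=(290,172,325,206),torch=(238,230,274,294),jar=(166,266,200,297))
for k,b in B.items():
    print(k,rect(W,b,.008,.2)); print('   top',rect(W,b,.024,.2))
case=(365,188,478,266)
g2=g[188:266,365:478]
dark=(W[...,2]<.022)&(W[...,2]>.005)
for k,b in dict(round=(377,193,402,223),sq=(372,224,401,257),short=(408,195,465,229),long=(403,227,467,259)).items():
    print(k,'dark',rect(W,b,-.02,.1,g<75),)
    l,t,r,bb=b;print(np.nanmedian(W[(t+bb)//2-3:(t+bb)//2+3,(l+r)//2-3:(l+r)//2+3],axis=(0,1)).round(4))
E
```

```text
[[0.025, -1.0, 0.014], [-0.999, -0.026, -0.044], [0.044, -0.012, -0.999]]
table z -0.00014552711246833245 -2.1690349686335597e-05
hand {'n': 739, 'c': array([613.3, 181.1]), 's': array([ 34.8, 121.2]), 'ang': 67.5, 'mean': array([611.4, 180.3,  28.5]), 'z': array([23.1, 29.4, 34.1])}
   top {'n': 643, 'c': array([613.6, 180.9]), 's': array([ 33.1, 119.3]), 'ang': 65.3, 'mean': array([610.9, 181.8,  29.8]), 'z': array([26.1, 30. , 34.1])}
slide {'n': 625, 'c': array([561.8, 337.1]), 's': array([67. , 87.8]), 'ang': 74.0, 'mean': array([557.3, 320.2,  30.9]), 'z': array([22.8, 32.4, 36.3])}
   top {'n': 559, 'c': array([557.4, 321.9]), 's': array([35. , 87.5]), 'ang': 73.7, 'mean': array([557.3, 321.7,  32.6]), 'z': array([29.5, 32.7, 36.5])}
hood {'n': 115, 'c': array([461.5,  21.1]), 's': array([39.5, 39.8]), 'ang': 1.4, 'mean': array([462.9,  21.2,  26.9]), 'z': array([10.2, 34.2, 38.5])}
   top {'n': 71, 'c': array([461.8,  20.1]), 's': array([35.7, 35.7]), 'ang': 45.9, 'mean': array([460.7,  21.3,  35.6]), 'z': array([32.5, 35.6, 39.3])}
charger {'n': 364, 'c': array([610.4,  43.4
[... 946 characters left out ...]
rray([51.6, 52.3]), 'ang': 1.2, 'mean': array([ 567.8, -143.9,   17. ]), 'z': array([14.1, 17. , 20.3])}
[ 0.5685 -0.145   0.0168]
sq dark {'n': 576, 'c': array([ 489.4, -139.5]), 's': array([66.6, 66.4]), 'ang': 0.5, 'mean': array([ 492.4, -139.9,   17.7]), 'z': array([14. , 17.3, 28.2])}
[ 0.4936 -0.1391  0.0162]
short dark {'n': 838, 'c': array([ 569.9, -267.8]), 's': array([121.4,  62.9]), 'ang': 89.9, 'mean': array([ 565. , -258.9,   18.1]), 'z': array([14.4, 17.3, 31.4])}
[ 0.5619 -0.2555  0.0167]
long dark {'n': 1141, 'c': array([ 481.8, -249. ]), 's': array([138.5,  63. ]), 'ang': 87.3, 'mean': array([ 488.5, -251.2,   17.3]), 'z': array([14.1, 17.1, 21.3])}
[ 0.4893 -0.2539  0.0177]
```

```bash
cat >> h.py <<'E'
def go(x,y,yaw,z=None):
    from rig import ctrl
    s=ctrl.get_state();e=s['eef_pos']*1000;Y=s['tool_rot'][2]
    yw=np.radians(yaw);d=np.array([x,y])-e[:2]
    print('t',round(s['time_s'],1),'at',e.round(1),'rp',s['tool_rot'][:2].round(3),'yaw',round(np.degrees(Y),1),'w',round(s['gripper_width']*1000,1),'gf',s['grasp_force'])
    print('spin',round((np.degrees(Y)-yaw+180)%360-180,1),'x %.1f y %.1f'%(d@[np.cos(yw),np.sin(yw)],d@[np.sin(yw),-np.cos(yw)]),'z',None if z is None else round(e[2]-z,1))
E
python3 - <<'E'
import numpy as np;from h import *
p=dict(np.load('top0.npz'));g=p['color'].mean(2)
K,R,t=p['mtx'],p['R'],p['t'];C=-R.T@t
def ray(u,v,z):
    d=R.T@np.array([(u-K[0,2])/K[0,0],(v-K[1,2])/K[1,1],1]);return (C+d*(z-C[2])/d[2])*1000
for th in(75,95):
  n,L,S,ce=cv2.connectedComponentsWithStats((g<th).astype(np.uint8),connectivity=4)
  for i in range(1,n):
    if S[i,0]>360 and S[i,1]>180 and S[i,4]>150:
        v,u=np.nonzero(L==i);P=np.array([ray(a,b,.031)[:2] for a,b in zip(u,v)],np.float32)
        r=cv2.minAreaRect(P);print(th,S[i],P.mean(0).round(1),np.round(r[0],1),np.round(r[1],1),round(r[2],1))
go(613,181,155.3,120)
E
```

```text
75 [377 197  23  23 410] [ 567.5 -141.8] [ 566.9 -141.7] [50.9 51.1] 1.4
75 [415 201  43  22 776] [ 561.8 -253.4] [ 561.8 -253.5] [96.7 42.9] 87.1
75 [374 227  25  25 527] [ 496.3 -138.2] [ 496.1 -138.1] [53.  53.4] 87.1
75 [ 406  231   57   24 1094] [ 490.7 -249.6] [ 490.2 -249.7] [128.7  46.1] 87.2
75 [ 543  297   97   83 1364] [ 312.8 -603.5] [ 279.  -625.5] [172.2 224.7] 6.9
95 [377 197  23  23 428] [ 566.9 -141.7] [ 566.9 -141.7] [50.9 51.1] 1.4
95 [415 201  44  22 817] [ 561.4 -253.4] [ 561.5 -253.7] [98.8 44.8] 87.1
95 [374 227  26  25 555] [ 495.8 -138.4] [ 495.6 -139. ] [55.7 54.8] 87.2
95 [ 406  231   57   24 1140] [ 490.  -249.8] [ 490. -250.] [130.5  46.9] 87.2
95 [ 543  296   97   85 5804] [ 282.9 -627.4] [ 277.8 -625.2] [175.4 226.3] 6.9
t 1.1 at [ 233.4 -686.4  183.6] rp [3.142 0.   ] yaw 18.8 w 93.1 gf 0.0
spin -136.5 x 17.6 y 946.7 z 63.6
```

>>> play_rows --deltas '[{"spin": -7},{"spin": -7},{"spin": -7},{"spin": -7},{"spin": -7}]' --gripper 0.3 --newtons 20

```text
$.deltas[0]: bad value
```

>>> play_rows --deltas '[{"spin": -7},{"spin": -7},{"spin": -7},{"spin": -7},{"spin": -5.5}]'

```text
$.deltas[0]: bad value
```

```bash
python3 -c "
from h import *;go(461.5,21,87.2,120)"
```

```text
t 1.1 at [ 233.4 -686.4  183.6] rp [3.142 0.   ] yaw 18.8 w 93.1 gf 0.0
spin -68.4 x 717.7 y 193.3 z 63.6
```

>>> play_rows --deltas '[{"x": 0,"y": 0,"z": 0,"spin": -7},{"x": 0,"y": 0,"z": 0,"spin": -7},{"x": 0,"y": 0,"z": 0,"spin": -7},{"x": 0,"y": 0,"z": 0,"spin": -7},{"x": 0,"y": 0,"z": 0,"spin": -7}]' --gripper 0.3 --newtons 20

```text
time_s: 1.52
eef_pos: [0.2334, -0.6864, 0.1837]
tool_rot: [3.142, 0.0, 0.945]
ft_force: [-0.4, 0.4, 0.3]
gripper_width: 0.0644
grasp_force: 0.0
```

>>> play_rows --deltas '[{"x": 0,"y": 0,"z": 0,"spin": -7},{"x": 0,"y": 0,"z": 0,"spin": -7},{"x": 0,"y": 0,"z": 0,"spin": -7},{"x": 0,"y": 0,"z": 0,"spin": -7},{"x": 0,"y": 0,"z": 0,"spin": -5.4}]'

```text
time_s: 1.93
eef_pos: [0.2333, -0.6865, 0.1836]
tool_rot: [-3.142, 0.0, 1.528]
ft_force: [-0.5, 1.2, -1.0]
gripper_width: 0.0607
grasp_force: 0.0
```

>>> play_rows --deltas '[{"x": 36,"y": 10,"z": 0,"spin": 0},{"x": 36,"y": 10,"z": 0,"spin": 0},{"x": 36,"y": 10,"z": 0,"spin": 0},{"x": 36,"y": 10,"z": 0,"spin": 0},{"x": 36,"y": 10,"z": 0,"spin": 0}]'

```text
time_s: 2.35
eef_pos: [0.2924, -0.5075, 0.1837]
tool_rot: [3.141, 0.0, 1.521]
ft_force: [1.1, -0.5, 0.4]
gripper_width: 0.0604
grasp_force: 0.0
```

>>> play_rows --deltas '[{"x": 36,"y": 10,"z": 0,"spin": 0},{"x": 36,"y": 10,"z": 0,"spin": 0},{"x": 36,"y": 10,"z": 0,"spin": 0},{"x": 36,"y": 10,"z": 0,"spin": 0},{"x": 36,"y": 10,"z": 0,"spin": 0}]'

```text
time_s: 2.77
eef_pos: [0.3513, -0.3303, 0.1839]
tool_rot: [3.141, 0.001, 1.521]
ft_force: [-0.1, 0.1, -0.7]
gripper_width: 0.0605
grasp_force: 0.0
```

>>> play_rows --deltas '[{"x": 36,"y": 10,"z": 0,"spin": 0},{"x": 36,"y": 10,"z": 0,"spin": 0},{"x": 36,"y": 10,"z": 0,"spin": 0},{"x": 36,"y": 10,"z": 0,"spin": 0},{"x": 36,"y": 10,"z": 0,"spin": 0}]'

```text
time_s: 3.18
eef_pos: [0.4102, -0.1529, 0.184]
tool_rot: [3.141, 0.0, 1.521]
ft_force: [1.4, -1.1, 0.6]
gripper_width: 0.0604
grasp_force: 0.0
```

```bash
python3 -c "
from h import *;go(461.5,21,87.2,100)"
```

```text
t 3.2 at [ 410.2 -152.9  184. ] rp [3.141 0.   ] yaw 87.2 w 60.4 gf 0.0
spin -0.0 x 176.2 y 42.8 z 84.0
```

>>> play_rows --deltas '[{"x": 35.2,"y": 8.6,"z": 10,"spin": 0},{"x": 35.2,"y": 8.6,"z": 20,"spin": 0},{"x": 35.2,"y": 8.6,"z": 20,"spin": 0},{"x": 35.2,"y": 8.6,"z": 20,"spin": 0},{"x": 35.2,"y": 8.6,"z": 14,"spin": 0}]'

```text
time_s: 3.6
eef_pos: [0.4614, 0.0208, 0.0984]
tool_rot: [-3.141, 0.0, 1.521]
ft_force: [0.8, -0.1, 0.3]
gripper_width: 0.0606
grasp_force: 0.0
```

```bash
python3 - <<'E'
from h import *
from rig import ctrl
for n in('side','top'):
    p=ctrl.snapshot(n);a=p['color'][:,:,::-1]
    b=a[170:260,300:440] if n=='side' else a[200:320,250:400]
    cv2.imwrite(f'pics/{n}1.png',cv2.resize(b,None,fx=5,fy=5,interpolation=cv2.INTER_CUBIC))
go(461.5,21,87.2,18)
E
```

```text
t 3.7 at [462.7  26.2  98.2] rp [-3.141e+00 -3.000e-03] yaw 87.7 w 60.1 gf 0.0
spin 0.5 x -5.3 y -0.9 z 80.2
```

View pics/side1.png

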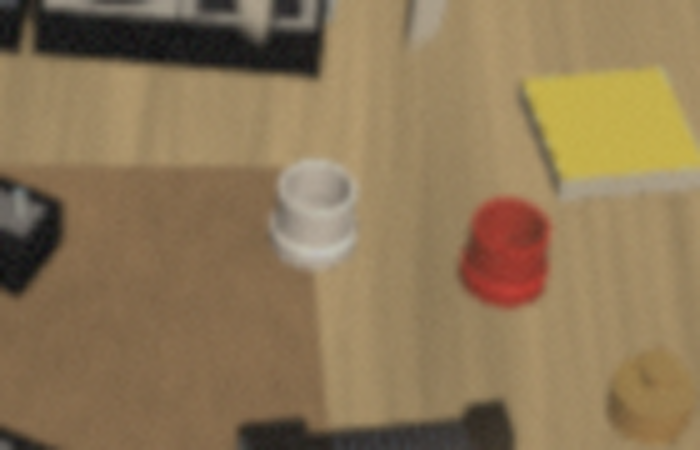

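The side view shows the white hood at crop (315,215), with the fingers above and either side of it and the red look-alike clear. I'll descend.

>>> play_rows --deltas '[{"x": 0,"y": 0,"z": 20,"spin": 0},{"x": 0,"y": 0,"z": 25,"spin": 0},{"x": 0,"y": 0,"z": 20,"spin": 0},{"x": 0,"y": 0,"z": 13,"spin": 0},{"x": 0,"y": 0,"z": 3,"spin": 0}]'

```text
time_s: 4.12
eef_pos: [0.4606, 0.0187, 0.0171]
tool_rot: [-3.139, 0.001, 1.522]
ft_force: [-0.7, 0.3, -0.0]
gripper_width: 0.0603
grasp_force: 0.0
```

>>> play_rows --deltas '[{"x": 0,"y": 0,"z": 0,"spin": 0},{"x": 0,"y": 0,"z": 0,"spin": 0},{"x": 0,"y": 0,"z": 0,"spin": 0},{"x": 0,"y": 0,"z": 0,"spin": 0},{"x": 0,"y": 0,"z": 0,"spin": 0}]' --gripper -0.4

```text
time_s: 4.53
eef_pos: [0.4619, 0.0191, 0.0194]
tool_rot: [3.14, -0.0, 1.521]
ft_force: [0.2, 0.2, -0.1]
gripper_width: 0.0321
grasp_force: 0.0
```

>>> play_rows --deltas '[{"x": 0,"y": 0,"z": 0,"spin": 0},{"x": 0,"y": 0,"z": 0,"spin": 0},{"x": 0,"y": 0,"z": 0,"spin": 0}]' --gripper -0.4

```text
time_s: 4.78
eef_pos: [0.4614, 0.0192, 0.0188]
tool_rot: [3.141, -0.0, 1.522]
ft_force: [0.2, -0.2, -0.8]
gripper_width: 0.0282
grasp_force: 0.0
```

```bash
python3 -c "
from h import *;go(567,-142.5,87.2,100)"
```

```text
t 4.8 at [461.4  19.2  18.8] rp [ 3.141 -0.   ] yaw 87.2 w 28.2 gf 0.0
spin -0.0 x -156.4 y 113.3 z -81.2
```

```bash
python3 - <<'E'
from h import *
from rig import ctrl
o=[]
for n in('side','top'):
    p=ctrl.snapshot(n);a=p['color'][:,:,::-1]
    b=a[170:260,320:440] if n=='side' else a[215:305,260:380]
    o.append(cv2.resize(b,(390,292),interpolation=cv2.INTER_CUBIC))
cv2.imwrite('pics/c2.png',np.hstack(o))
E
```

```text
(no output)
```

View pics/c2.png

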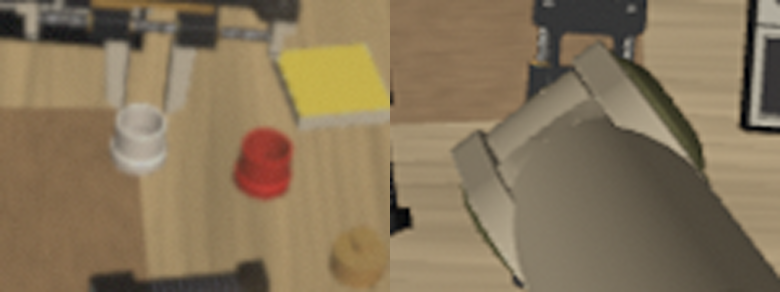

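```bash
python3 - <<'E'
from h import *
from rig import ctrl
p=dict(np.load('side0.npz'));K,R,t=p['mtx'],p['R'],p['t'];C=-R.T@t
def ray(u,v,z):
    d=R.T@np.array([(u-K[0,2])/K[0,0],(v-K[1,2])/K[1,1],1]);return (C+d*(z-C[2])/d[2])*1000
for u,v in((357,202),(375,202)):print(ray(u,v,.019))
W=cloud(p);print('tab',np.nanmedian(W[330:380,440:500,2]))
for k,b in dict(hood=(350,198,378,228),charger=(285,198,316,230),hand=(264,240,324,284),jar=(385,310,416,344),slide=(288,300,343,340)).items(): print(k,rect(W,b,.008,.2),rect(W,b,.024,.2))
p=dict(np.load('top0.npz'));K,R,t=p['mtx'],p['R'],p['t'];X=np.array([.4614,.0192,.0188]);print('top cam sees tcp at',K@(R@X+t)/(R@X+t)[2])
p=ctrl.snapshot('side');W=cloud(p)
w=W[150:206,350:382].reshape(-1,3);w=w[(w[:,2]>.015)&(w[:,2]<.06)&(w[:,1]<.01)];print(len(w),w.mean(0),np.percentile(w,[5,95],axis=0))
E
```

```text
[475.06100931 -11.04361548  19.        ]
[430.52828253 -14.31643328  19.        ]
tab 7.927288700408652e-05
hood {'n': 263, 'c': array([462.2,  22.8]), 's': array([38.9, 40.7]), 'ang': 0.2, 'mean': array([462.3,  24.4,  23.3]), 'z': array([10.9, 23.6, 35.8])} {'n': 126, 'c': array([461.1,  21.8]), 's': array([38.7, 36.2]), 'ang': 71.8, 'mean': array([461.6,  23. ,  31.2]), 'z': array([25.5, 31.9, 37.2])}
charger {'n': 388, 'c': array([612.2,  46.4]), 's': array([45.8, 45.6]), 'ang': 66.4, 'mean': array([610.5,  52.5,  27.3]), 'z': array([13.9, 30.2, 35.4])} {'n': 276, 'c': array([612.2,  46.2]), 's': array([45. , 45.1]), 'ang': 65.4, 'mean': array([611. ,  49.2,  31.9]), 'z': array([27.6, 31.5, 40.7])}
hand {'n': 844, 'c': array([613.6, 184.1]), 's': array([ 35.6, 120.5]), 'ang': 64.8, 'mean': array([611.2, 190.6,  26.2]), 'z': array([15.8, 28.6, 33.2])} {'n': 606, 'c': array([614. , 183.8]), 's': array([ 33.6, 119.2]), 'ang': 66.1, 'mean': array([610.7, 187.7,  29.7]), 'z': array([25.9, 29.9, 33.4])}
jar {'n': 453, 'c': array([391.6, 327.9]), 's': array([41.6, 41.5]), 'ang': 29.9, 'mean': array([392.2, 332.5,  31.6]), 'z': array([16.3, 35. , 37.8])} {'n': 382, 'c': array([391.6, 327.9]), 's': array([41.6, 41.5]), 'ang': 29.9, 'mean': array([391.7, 330.7,  34.7]), 'z': array([30.1, 35.4, 37.9])}
slide {'n': 945, 'c': array([558.3, 325.6]), 's': array([37.3, 88.5]), 'ang': 72.5, 'mean': array([557.6, 329.1,  28.9]), 'z': array([15.8, 32.1, 35. ])} {'n': 754, 'c': array([558.4, 325.6]), 's': array([37.3, 88.3]), 'ang': 72.5, 'mean': array([557.3, 326.8,  32.2]), 'z': array([28.8, 32.7, 35.3])}
top cam sees tcp at [317.33772758 251.6964281    1.        ]
80 [ 0.46578874 -0.07491907  0.02673213] [[ 0.45174527 -0.21938515  0.0159445 ]
 [ 0.48967925  0.00905743  0.03555456]]
```

```bash
python3 - <<'E'
from h import *
from rig import ctrl
p=ctrl.snapshot('side');K,R,t=p['mtx'],p['R'],p['t']
for z in(.098,.060,.019):
    c=R@np.array([.4614,.0192,z])+t;print(z,(K@c/c[2]).round(1))
W=cloud(p)
for u in(355,357,359,372,374,376):
    for v in range(186,208,4): print(u,v,p['color'][v,u],(W[v,u]*1000).round())
go(461.5,21,87.2,18)
s=ctrl.get_state();print(s['joint_positions'])
E
```

```text
0.098 [365.1 187.    1. ]
0.06 [363.9 198.8   1. ]
0.019 [362.6 211.    1. ]
355 186 [170 158 138] [485.  28. 108.]
355 190 [170 158 139] [485.  30.  97.]
355 194 [170 158 139] [484.  27.  81.]
355 198 [171 159 139] [483.  28.  69.]
355 202 [167 152 129] [482.  29.  57.]
355 206 [148 130 108] [479. -19.  -4.]
357 186 [169 158 137] [481.  28. 108.]
357 190 [166 154 134] [480.  28.  96.]
357 194 [162 152 133] [479.  29.  84.]
357 198 [162 151 131] [478.  28.  70.]
357 202 [153 141 123] [477.  27.  56.]
357 206 [163 153 139] [476.  15.  31.]
359 186 [136 125 105] [476.  28. 108.]
359 190 [137 122 100] [469. -75.   1.]
359 194 [149 130 100] [468. -67.  -6.]
359 198 [149 130  97] [469. -48.  -3.]
359 202 [162 149 124] [471.   6.  36.]
359 206 [166 156 142] [470.   5.  22.]
372 186 [127 114  93] [447.  29. 111.]
372 190 [130 119 102] [446.  28.  97.]
372 194 [149 139 119] [445.  29.  86.]
372 198 [154 143 125] [444.  29.  73.]
372 202 [166 154 135] [443.  31.  62.]
372 206 [169 147 113] [436. -20.  -2.]
374 186 [164 152 132] [442.  30. 112.]
374 190 [168 156 135] [441.  30. 100.]
374 194 [170 157 137] [nan nan nan]
374 198 [171 158 137] [439.  30.  75.]
374 202 [169 157 135] [438.  30.  62.]
374 206 [159 135  98] [431. -20.  -1.]
376 186 [167 156 136] [438.  31. 114.]
376 190 [169 157 137] [437.  30. 100.]
376 194 [169 157 136] [436.  33.  91.]
376 198 [166 154 131] [435.  31.  76.]
376 202 [165 149 121] [426. -35.  -1.]
376 206 [159 137 100] [426. -20.  -0.]
t 5.0 at [461.4  19.2  18.6] rp [-3.142  0.   ] yaw 87.2 w 28.1 gf 0.0
spin -0.0 x 1.8 y 0.1 z 0.6
[ 2.18338370e-03  5.89729547e-01 -2.36138340e-01  2.31514578e+00
  4.88112000e-01  2.81143967e-01 -7.16120174e-01]
```

```bash
cat >> h.py <<'E'
def tips(x,y):
    from rig import ctrl
    s=ctrl.get_state();p=ctrl.snapshot('side');W=cloud(p)*1000
    m=(abs(W[...,0]-x)<75)&(abs(W[...,1]-y)<25)&(W[...,2]>8)&(W[...,2]<180)
    w=W[m];print('tcp z',s['eef_pos'][2]*1000,'w',s['gripper_width']*1000)
    for a in range(-70,70,10):
        q=w[(w[:,0]-x>=a)&(w[:,0]-x<a+10)]
        if len(q)>3:print(a,len(q),'z',np.percentile(q[:,2],[0,5,30,60,100]).round(),'y',np.median(q[:,1]).round(),end=' | ')
    print()
E
python3 -c "
from h import *;tips(461,19)"
```

```text
tcp z 18.5898180805703 w 28.09824332257451
-70 41 z [146. 150. 155. 178. 180.] y 6.0 | -60 39 z [149. 151. 161. 175. 180.] y 5.0 | -50 29 z [160. 164. 178. 179. 180.] y 28.0 | -40 14 z [107. 140. 161. 167. 180.] y 43.0 | -30 99 z [ 59.  65.  85. 107. 179.] y 31.0 | -20 153 z [  8.  12.  34.  90. 180.] y 30.0 | -10 93 z [  8.  11.  20.  31. 179.] y 38.0 | 0 99 z [  8.  10.  20.  32. 180.] y 39.0 | 10 152 z [  8.  13.  33.  94. 180.] y 30.0 | 20 172 z [ 10.  62.  91. 162. 180.] y 28.0 | 30 95 z [ 90. 106. 162. 171. 180.] y 26.0 | 40 56 z [153. 154. 169. 174. 180.] y 18.0 | 50 46 z [152. 152. 173. 176. 180.] y 35.0 | 60 43 z [151. 153. 176. 179. 180.] y 32.0 |
```

>>> play_rows --deltas '[{"x": 0,"y": 0,"z": 0,"spin": 0},{"x": 0,"y": 0,"z": 0,"spin": 0},{"x": 0,"y": 0,"z": 0,"spin": 0},{"x": 0,"y": 0,"z": 0,"spin": 0},{"x": 0,"y": 0,"z": 0,"spin": 0}]' --gripper 0.3

```text
time_s: 5.45
eef_pos: [0.4613, 0.0193, 0.0186]
tool_rot: [-3.141, 0.0, 1.522]
ft_force: [-0.4, 0.4, -0.7]
gripper_width: 0.0563
grasp_force: 0.0
```

```bash
python3 -c "
from h import *;tips(461,19)
from rig import ctrl
p=ctrl.snapshot('side');cv2.imwrite('pics/c3.png',cv2.resize(p['color'][130:240,290:440,::-1],(780,572),interpolation=cv2.INTER_CUBIC))"
```

```text
tcp z 18.584071138014675 w 56.3433422667839
-70 45 z [148. 151. 158. 179. 180.] y 6.0 | -60 59 z [159. 160. 162. 173. 180.] y 7.0 | -50 72 z [ 65.  76. 109. 163. 180.] y 33.0 | -40 104 z [ 52.  59.  79. 102. 178.] y 31.0 | -30 47 z [ 55.  59.  83. 110. 178.] y 29.0 | -20 70 z [  9.  10.  22.  36. 180.] y 31.0 | -10 95 z [  9.  10.  21.  31. 179.] y 38.0 | 0 96 z [  8.  10.  21.  32. 180.] y 38.0 | 10 94 z [  8.  10.  24.  35. 180.] y 34.0 | 20 73 z [  8.  41. 152. 173. 180.] y 27.0 | 30 164 z [ 56.  62.  93. 161. 180.] y 27.0 | 40 119 z [ 59.  71. 114. 165. 180.] y 27.0 | 50 73 z [151. 159. 163. 175. 180.] y 9.0 | 60 51 z [151. 154. 176. 179. 180.] y 25.0 |
```

View pics/c3.png

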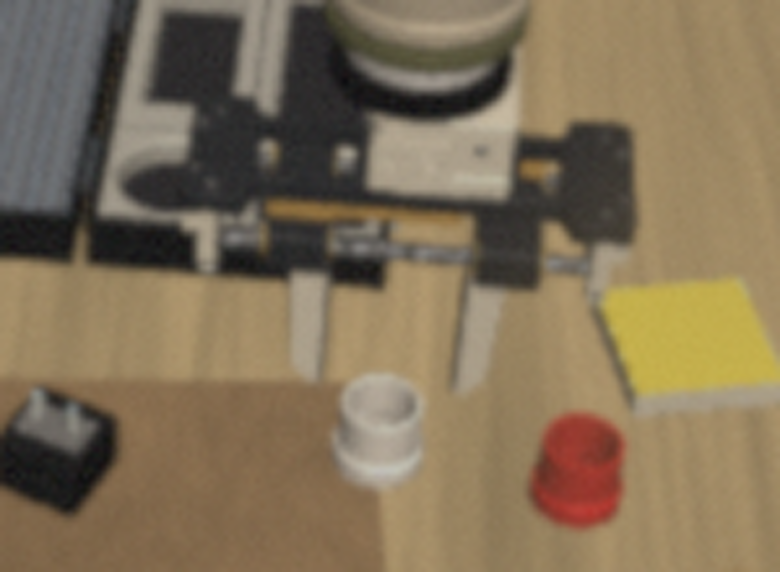

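The picture shows the fingertips ending at crop (310,380) and (465,390), clear above the hood at (378,430). The tips are really about 37 mm higher than the reported TCP z, as depth also shows. From here I trust the images and descend carefully.

>>> play_rows --deltas '[{"x": 0,"y": 0,"z": 8,"spin": 0},{"x": 0,"y": 0,"z": 8,"spin": 0},{"x": 0,"y": 0,"z": 7,"spin": 0},{"x": 0,"y": 0,"z": 5,"spin": 0},{"x": 0,"y": 0,"z": 0,"spin": 0}]'

```text
time_s: 5.97
eef_pos: [0.4606, 0.0194, -0.0108]
tool_rot: [-3.139, 0.001, 1.522]
ft_force: [0.2, 1.2, 0.2]
gripper_width: 0.0605
grasp_force: 0.0
```

```bash
python3 -c "
from h import *;tips(461,19)
go(461,21,87.2,-18)"
```

```text
tcp z -10.789922071081538 w 60.537444438325515
-70 69 z [122. 125. 149. 150. 153.] y 13.0 | -60 64 z [130. 131. 133. 143. 153.] y 8.0 | -50 97 z [ 31.  37.  71. 133. 153.] y 31.0 | -40 149 z [ 22.  31.  59.  85. 174.] y 32.0 | -30 43 z [136. 142. 154. 161. 174.] y 42.0 | -20 86 z [  9.  11.  26. 137. 176.] y 35.0 | -10 117 z [  8.  12.  23.  36. 176.] y 39.0 | 0 125 z [  8.  10.  25. 126. 176.] y 40.0 | 10 131 z [  8.  11.  30. 145. 177.] y 36.0 | 20 89 z [ 10.  83. 142. 149. 153.] y 24.0 | 30 167 z [ 26.  32.  63. 132. 152.] y 27.0 | 40 130 z [ 31.  42.  82. 137. 152.] y 27.0 | 50 86 z [127. 130. 133. 145. 153.] y 37.0 | 60 65 z [123. 140. 149. 151. 153.] y 22.0 | 
t 6.0 at [460.8  19.3 -10.3] rp [-3.14e+00  1.00e-03] yaw 87.2 w 60.7 gf 0.0
spin 0.0 x 1.7 y 0.2 z 7.7
```

>>> play_rows --deltas '[{"x": 1.5,"y": 0,"z": 4,"spin": 0},{"x": 0,"y": 0,"z": 4,"spin": 0},{"x": 0,"y": 0,"z": 0,"spin": 0}]'

```text
time_s: 6.27
eef_pos: [0.4613, 0.0209, -0.0179]
tool_rot: [-3.141, -0.0, 1.522]
ft_force: [-0.7, 0.1, 0.6]
gripper_width: 0.0604
grasp_force: 0.0
```

>>> play_rows --deltas '[{"x": 0,"y": 0,"z": 0,"spin": 0},{"x": 0,"y": 0,"z": 0,"spin": 0},{"x": 0,"y": 0,"z": 0,"spin": 0},{"x": 0,"y": 0,"z": 0,"spin": 0},{"x": 0,"y": 0,"z": 0,"spin": 0}]' --gripper -1 --newtons 15

```text
time_s: 6.68
eef_pos: [0.4615, 0.0207, -0.0172]
tool_rot: [3.141, -0.0, 1.521]
ft_force: [0.5, -0.7, 0.0]
gripper_width: 0.0397
grasp_force: 15.0
```

```bash
python3 -c "
from h import *;go(567,-142.5,87.2,80)"
```

```text
t 6.7 at [461.5  20.7 -17.2] rp [ 3.141 -0.   ] yaw 87.2 w 39.7 gf 14.955834405845962
spin -0.0 x -157.8 y 113.3 z -97.2
```

>>> play_rows --deltas '[{"x": 0,"y": 0,"z": -8,"spin": 0},{"x": 0,"y": 0,"z": -17,"spin": 0},{"x": 0,"y": 0,"z": -20,"spin": 0},{"x": 0,"y": 0,"z": -20,"spin": 0},{"x": 0,"y": 0,"z": -12,"spin": 0}]'

```text
time_s: 7.1
eef_pos: [0.4616, 0.0207, 0.0618]
tool_rot: [3.14, 0.0, 1.522]
ft_force: [-0.0, 0.0, -0.4]
gripper_width: 0.0394
grasp_force: 15.0
```

>>> play_rows --deltas '[{"x": -13.8,"y": 9.3,"z": 0,"spin": 0},{"x": -24,"y": 18,"z": 0,"spin": 0},{"x": -24,"y": 18,"z": 0,"spin": 0},{"x": -24,"y": 18,"z": 0,"spin": 0},{"x": -24,"y": 18,"z": 0,"spin": 0}]'

```text
time_s: 7.52
eef_pos: [0.5377, -0.0943, 0.0605]
tool_rot: [3.141, 0.0, 1.522]
ft_force: [0.6, 2.0, 0.2]
gripper_width: 0.0395
grasp_force: 15.0
```

>>> play_rows --deltas '[{"x": -24,"y": 17,"z": 0,"spin": 0},{"x": -16,"y": 10,"z": 0,"spin": 0},{"x": -8,"y": 5,"z": 0,"spin": 0},{"x": 0,"y": 0,"z": 0,"spin": 0}]'

```text
time_s: 7.85
eef_pos: [0.5671, -0.1446, 0.0598]
tool_rot: [3.141, 0.0, 1.518]
ft_force: [0.2, 1.4, -0.6]
gripper_width: 0.0398
grasp_force: 15.0
```

```bash
python3 - <<'E'
from h import *
from rig import ctrl
go(567,-142.5,87.2,0)
p=ctrl.snapshot('side');cv2.imwrite('pics/c4.png',cv2.resize(p['color'][100:210,260:410,::-1],(780,572),interpolation=cv2.INTER_CUBIC))
W=cloud(p)*1000;s=np.load('side0.npz');W0=cloud(s)*1000
m=(p['color'].min(2)>180)
b=W[100:200,280:400].reshape(-1,3);k=(abs(b[:,0]-567)<24)&(abs(b[:,1]+142)<26)&(b[:,2]>60)&(b[:,2]<125)
print(b[k].mean(0),np.percentile(b[k],[2,50,98],axis=0).round(1))
E
```

```text
t 7.8 at [ 567.1 -144.6   59.8] rp [3.141 0.   ] yaw 87.0 w 39.8 gf 14.951112607377581
spin -0.2 x 2.1 y -0.2 z 59.8
[ 567.03424479 -138.60808765   98.88729666] [[ 545.1 -162.1   78.4]
 [ 567.  -133.8  100. ]
 [ 588.6 -122.6  117.6]]
```

View pics/c4.png

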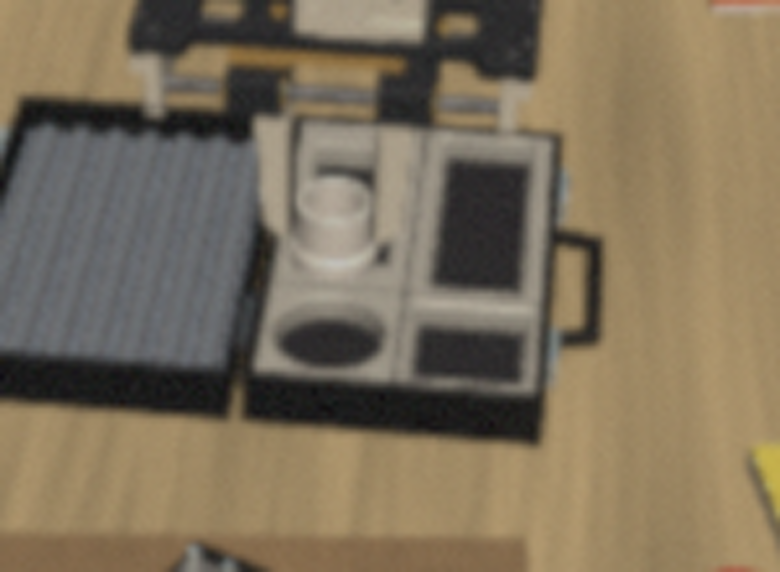

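The hood is held at crop (333,225), with the round pocket at (330,340) below and nearer the camera. Lowering by 59 mm.

>>> play_rows --deltas '[{"x": 0,"y": 0,"z": 12,"spin": 0},{"x": 0,"y": 0,"z": 16,"spin": 0},{"x": 0,"y": 0,"z": 12,"spin": 0},{"x": 0,"y": 0,"z": 8,"spin": 0},{"x": 0,"y": 0,"z": 5,"spin": 0}]'

```text
time_s: 8.32
eef_pos: [0.5659, -0.1411, 0.0052]
tool_rot: [-3.14, -0.0, 1.523]
ft_force: [0.1, -0.2, -0.3]
gripper_width: 0.0398
grasp_force: 15.0
```

>>> play_rows --deltas '[{"x": 0,"y": 0,"z": 3,"spin": 0},{"x": 0,"y": 0,"z": 2,"spin": 0},{"x": 0,"y": 0,"z": 1,"spin": 0},{"x": 0,"y": 0,"z": 0,"spin": 0},{"x": 0,"y": 0,"z": 0,"spin": 0}]'

```text
time_s: 8.73
eef_pos: [0.5671, -0.1425, 0.001]
tool_rot: [3.141, 0.0, 1.522]
ft_force: [-0.2, -0.2, -0.1]
gripper_width: 0.0401
grasp_force: 15.0
```

```bash
python3 - <<'E'
from h import *
from rig import ctrl
go(567,-142.5,87.2,0)
p=ctrl.snapshot('side');cv2.imwrite('pics/c5.png',cv2.resize(p['color'][100:210,260:410,::-1],(780,572),interpolation=cv2.INTER_CUBIC))
E
```

```text
t 8.7 at [ 567.1 -142.5    1. ] rp [3.141 0.   ] yaw 87.2 w 40.1 gf 14.95150219212519
spin -0.0 x 0.0 y -0.1 z 1.0
```

View pics/c5.png

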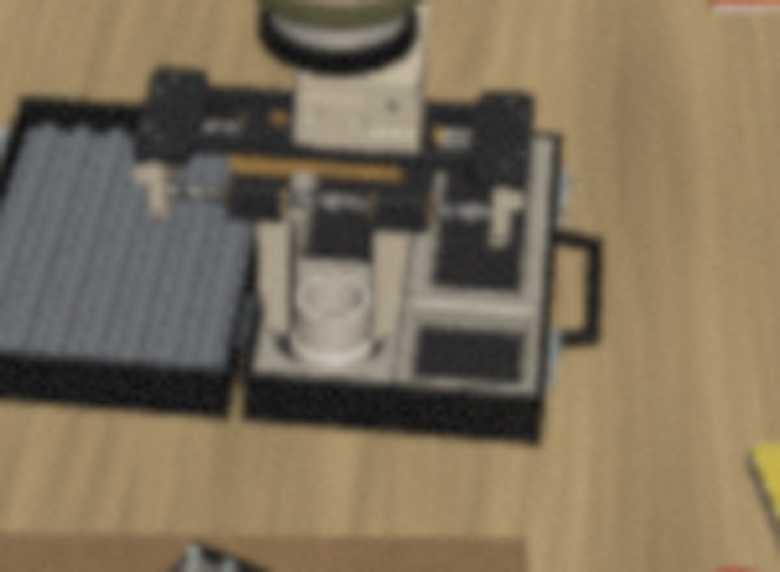

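The hood is down in the round pocket at crop (333,330). I'll release and lift, then move to the charger.

>>> play_rows --deltas '[{"x": 0,"y": 0,"z": 1,"spin": 0},{"x": 0,"y": 0,"z": 0,"spin": 0}]'

```text
time_s: 8.95
eef_pos: [0.567, -0.1426, -0.0002]
tool_rot: [3.141, 0.0, 1.522]
ft_force: [0.6, -0.0, 0.8]
gripper_width: 0.0397
grasp_force: 15.0
```

>>> play_rows --deltas '[{"x": 0,"y": 0,"z": 0,"spin": 0},{"x": 0,"y": 0,"z": 0,"spin": 0},{"x": 0,"y": 0,"z": 0,"spin": 0},{"x": 0,"y": 0,"z": -4,"spin": 0},{"x": 0,"y": 0,"z": -10,"spin": 0}]' --gripper 0.15

```text
time_s: 9.37
eef_pos: [0.5661, -0.1422, 0.0131]
tool_rot: [-3.14, -0.0, 1.522]
ft_force: [0.5, 0.2, -0.6]
gripper_width: 0.0536
grasp_force: 0.0
```

>>> play_rows --deltas '[{"x": 0,"y": 0,"z": -25,"spin": 5.6},{"x": 0,"y": 0,"z": -30,"spin": 5.6},{"x": 0,"y": 0,"z": -10,"spin": 5.6},{"x": 0,"y": 0,"z": 0,"spin": 5.5},{"x": 0,"y": 0,"z": 0,"spin": 0}]' --gripper 0.5

```text
time_s: 9.78
eef_pos: [0.5676, -0.1425, 0.0806]
tool_rot: [3.139, -0.001, 1.128]
ft_force: [-0.0, 0.5, 0.4]
gripper_width: 0.0692
grasp_force: 0.0
```

```bash
python3 - <<'E'
from h import *
go(611,44.5,64.9,-18)
E
```

```text
t 9.8 at [ 567.6 -142.5   80.6] rp [ 3.139e+00 -1.000e-03] yaw 64.6 w 69.2 gf 0.0
spin -0.3 x 187.7 y -40.0 z 98.6
```

>>> play_rows --deltas '[{"x": 30,"y": -6,"z": 0,"spin": 0},{"x": 38,"y": -8,"z": 0,"spin": 0},{"x": 38,"y": -8,"z": 0,"spin": 0},{"x": 38,"y": -8,"z": 0,"spin": 0},{"x": 28,"y": -6,"z": 0,"spin": 0}]'

```text
time_s: 10.2
eef_pos: [0.6075, 0.0325, 0.0788]
tool_rot: [-3.141, -0.001, 1.138]
ft_force: [0.0, 1.0, 0.0]
gripper_width: 0.0701
grasp_force: 0.0
```

>>> play_rows --deltas '[{"x": 16,"y": -4,"z": 10,"spin": 0},{"x": 0,"y": 0,"z": 20,"spin": 0},{"x": 0,"y": 0,"z": 15,"spin": 0},{"x": 0,"y": 0,"z": 0,"spin": 0}]'

```text
time_s: 10.53
eef_pos: [0.6084, 0.0452, 0.031]
tool_rot: [-3.137, 0.002, 1.137]
ft_force: [0.1, -0.1, 0.4]
gripper_width: 0.07
grasp_force: 0.0
```

```bash
python3 - <<'E'
from h import *
from rig import ctrl
go(611,44.5,64.9,-18)
p=ctrl.snapshot('side');cv2.imwrite('pics/c6.png',cv2.resize(p['color'][135:245,235:385,::-1],(780,572),interpolation=cv2.INTER_CUBIC))
E
```

```text
t 10.5 at [608.4  45.2  31. ] rp [-3.137e+00  2.000e-03] yaw 65.1 w 70.0 gf 0.0
spin 0.2 x 0.5 y 2.7 z 49.0
```

View pics/c6.png

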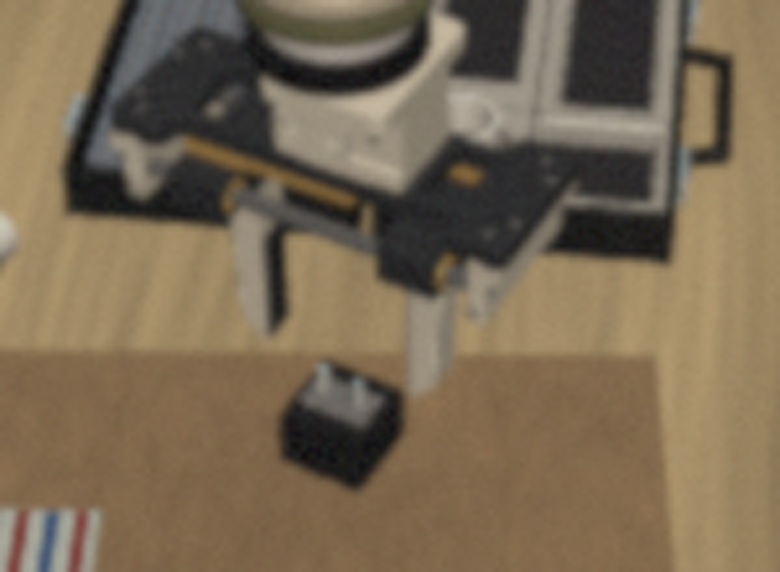

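The charger sits at crop (345,425), between and below the fingertips at (265,330) and (425,390). The alignment is good.

>>> play_rows --deltas '[{"x": 0,"y": 0,"z": 12,"spin": 0},{"x": 0,"y": 0,"z": 15,"spin": 0},{"x": 0,"y": 0,"z": 13,"spin": 0},{"x": 0,"y": 0,"z": 8,"spin": 0},{"x": 0,"y": 0,"z": 3,"spin": 0}]'

```text
time_s: 11.0
eef_pos: [0.6098, 0.0445, -0.0187]
tool_rot: [-3.14, 0.001, 1.133]
ft_force: [-0.9, 0.3, 0.8]
gripper_width: 0.0697
grasp_force: 0.0
```

>>> play_rows --deltas '[{"x": 0,"y": 0,"z": 0,"spin": 0},{"x": 0,"y": 0,"z": 0,"spin": 0},{"x": 0,"y": 0,"z": 0,"spin": 0},{"x": 0,"y": 0,"z": 0,"spin": 0},{"x": 0,"y": 0,"z": 0,"spin": 0}]' --gripper -1 --newtons 25

```text
time_s: 11.42
eef_pos: [0.6109, 0.0448, -0.0168]
tool_rot: [3.141, -0.001, 1.132]
ft_force: [0.3, 1.2, 1.8]
gripper_width: 0.0442
grasp_force: 25.0
```

```bash
python3 - <<'E'
from h import *
go(496,-139,87.2,0)
E
```

```text
t 11.4 at [610.9  44.8 -16.8] rp [ 3.141e+00 -1.000e-03] yaw 64.9 w 44.2 gf 25.00057429075241
spin -22.3 x -189.2 y -105.8 z -16.8
```

>>> play_rows --deltas '[{"x": 0,"y": 0,"z": -8,"spin": 0},{"x": 0,"y": 0,"z": -17,"spin": -5.6},{"x": 0,"y": 0,"z": -20,"spin": -5.6},{"x": 0,"y": 0,"z": -20,"spin": -5.6},{"x": 0,"y": 0,"z": -12,"spin": -5.5}]'

```text
time_s: 11.83
eef_pos: [0.6111, 0.0448, 0.0622]
tool_rot: [3.14, 0.0, 1.527]
ft_force: [-0.1, -0.8, -1.8]
gripper_width: 0.0438
grasp_force: 25.0
```

>>> play_rows --deltas '[{"x": -16,"y": -9,"z": 0,"spin": 0},{"x": -27,"y": -15,"z": 0,"spin": 0},{"x": -27,"y": -15,"z": 0,"spin": 0},{"x": -27,"y": -15,"z": 0,"spin": 0},{"x": -27,"y": -15,"z": 0,"spin": 0}]'

```text
time_s: 12.25
eef_pos: [0.5346, -0.0768, 0.0603]
tool_rot: [3.141, 0.0, 1.522]
ft_force: [1.1, -0.7, -0.1]
gripper_width: 0.0434
grasp_force: 25.0
```

>>> play_rows --deltas '[{"x": -27,"y": -15,"z": 0,"spin": 0},{"x": -22,"y": -12,"z": 0,"spin": 0},{"x": -12,"y": -7,"z": 0,"spin": 0},{"x": -4,"y": -3,"z": 0,"spin": 0},{"x": 0,"y": 0,"z": 0,"spin": 0}]'

```text
time_s: 12.67
eef_pos: [0.4946, -0.14, 0.0601]
tool_rot: [3.142, 0.001, 1.52]
ft_force: [0.3, 0.7, -1.6]
gripper_width: 0.0438
grasp_force: 25.0
```

```bash
python3 - <<'E'
from h import *
go(496,-139,87.2,0)
E
```

```text
t 12.7 at [ 494.6 -140.    60.1] rp [3.142e+00 1.000e-03] yaw 87.1 w 43.8 gf 24.999748170375824
spin -0.1 x 1.0 y 1.3 z 60.1
```

>>> play_rows --deltas '[{"x": 0,"y": 1,"z": 12,"spin": 0},{"x": 0,"y": 0,"z": 16,"spin": 0},{"x": 0,"y": 0,"z": 12,"spin": 0},{"x": 0,"y": 0,"z": 8,"spin": 0},{"x": 0,"y": 0,"z": 5,"spin": 0}]'

```text
time_s: 13.08
eef_pos: [0.4969, -0.1375, 0.0059]
tool_rot: [-3.141, -0.001, 1.523]
ft_force: [0.4, -0.3, -0.6]
gripper_width: 0.044
grasp_force: 25.0
```

>>> play_rows --deltas '[{"x": 0,"y": 0,"z": 3,"spin": 0},{"x": 0,"y": 0,"z": 2,"spin": 0},{"x": 0,"y": 0,"z": 1,"spin": 0},{"x": 0,"y": 0,"z": 0.5,"spin": 0},{"x": 0,"y": 0,"z": 0,"spin": 0}]'

```text
time_s: 13.5
eef_pos: [0.4965, -0.1389, 0.0004]
tool_rot: [3.141, 0.0, 1.522]
ft_force: [0.1, -0.3, -0.7]
gripper_width: 0.0441
grasp_force: 25.0
```

```bash
python3 - <<'E'
from h import *
from rig import ctrl
go(496,-139,87.2,0)
p=ctrl.snapshot('side');cv2.imwrite('pics/c7.png',cv2.resize(p['color'][100:210,260:410,::-1],(780,572),interpolation=cv2.INTER_CUBIC))
E
```

```text
t 13.5 at [ 4.965e+02 -1.389e+02  4.000e-01] rp [3.141 0.   ] yaw 87.2 w 44.1 gf 24.999796450138092
spin -0.0 x -0.1 y -0.5 z 0.4
```

View pics/c7.png

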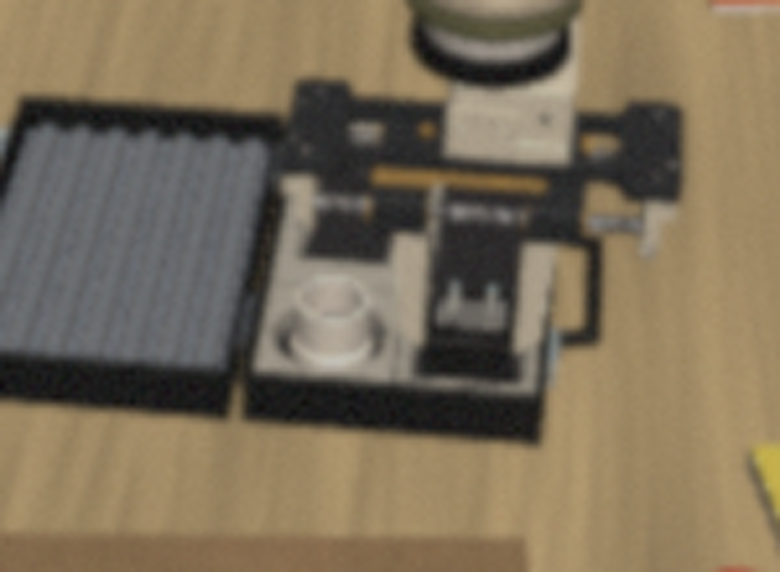

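The charger sits in the square pocket at crop (473,330), and the hood is seated. I'll release, then move to the handset.

>>> play_rows --deltas '[{"x": 0,"y": 0,"z": 0.5,"spin": 0},{"x": 0,"y": 0,"z": 0,"spin": 0}]'

```text
time_s: 13.72
eef_pos: [0.4965, -0.139, 0.0002]
tool_rot: [3.141, 0.0, 1.521]
ft_force: [-1.1, 0.1, 4.6]
gripper_width: 0.0438
grasp_force: 25.0
```

>>> play_rows --deltas '[{"x": 0,"y": 0,"z": 0,"spin": 0},{"x": 0,"y": 0,"z": 0,"spin": 0},{"x": 0,"y": 0,"z": 0,"spin": 0},{"x": 0,"y": 0,"z": -4,"spin": 0},{"x": 0,"y": 0,"z": -10,"spin": 0}]' --gripper 0.2

```text
time_s: 14.13
eef_pos: [0.4956, -0.1386, 0.0132]
tool_rot: [-3.14, -0.0, 1.522]
ft_force: [0.5, 0.5, 0.5]
gripper_width: 0.0555
grasp_force: 0.0
```

>>> play_rows --deltas '[{"x": 0,"y": 0,"z": -25,"spin": 0},{"x": 0,"y": 0,"z": -30,"spin": -7},{"x": 0,"y": 0,"z": -10,"spin": -7},{"x": 0,"y": 0,"z": 0,"spin": -7},{"x": 0,"y": 0,"z": 0,"spin": -7}]' --gripper 0.5

```text
time_s: 14.55
eef_pos: [0.4969, -0.1393, 0.0806]
tool_rot: [3.14, 0.002, 2.016]
ft_force: [-0.1, 0.4, -0.2]
gripper_width: 0.0694
grasp_force: 0.0
```

>>> play_rows --deltas '[{"x": 0,"y": 0,"z": 0,"spin": -7},{"x": 0,"y": 0,"z": 0,"spin": -7},{"x": 0,"y": 0,"z": 0,"spin": -7},{"x": 0,"y": 0,"z": 0,"spin": -7},{"x": 0,"y": 0,"z": 0,"spin": -7}]'

```text
time_s: 14.97
eef_pos: [0.4963, -0.1392, 0.0796]
tool_rot: [-3.141, 0.001, 2.627]
ft_force: [-0.4, -0.2, -0.1]
gripper_width: 0.0697
grasp_force: 0.0
```

>>> play_rows --deltas '[{"x": 0,"y": 0,"z": 0,"spin": -5.1},{"x": 0,"y": 0,"z": 0,"spin": 0}]'

```text
time_s: 15.13
eef_pos: [0.4961, -0.1393, 0.0792]
tool_rot: [-3.141, 0.0, 2.714]
ft_force: [0.8, 0.9, -0.8]
gripper_width: 0.0698
grasp_force: 0.0
```

```bash
python3 - <<'E'
from h import *
go(613.5,182.5,155.3,-18)
E
```

```text
t 15.1 at [ 496.1 -139.3   79.2] rp [-3.141  0.   ] yaw 155.5 w 69.8 gf 0.0
spin 0.2 x 27.8 y 341.4 z 97.2
```

>>> play_rows --deltas '[{"x": 1.8,"y": 24,"z": 0,"spin": 0},{"x": 3,"y": 38,"z": 0,"spin": 0},{"x": 3,"y": 38,"z": 0,"spin": 0},{"x": 3,"y": 38,"z": 0,"spin": 0},{"x": 3,"y": 38,"z": 0,"spin": 0}]'

```text
time_s: 15.55
eef_pos: [0.5578, 0.0282, 0.0793]
tool_rot: [-3.141, 0.001, 2.706]
ft_force: [0.6, 0.3, 0.2]
gripper_width: 0.0695
grasp_force: 0.0
```

>>> play_rows --deltas '[{"x": 3,"y": 38,"z": 0,"spin": 0},{"x": 3,"y": 38,"z": 0,"spin": 0},{"x": 3,"y": 38,"z": 0,"spin": 0},{"x": 3,"y": 32,"z": 0,"spin": 0},{"x": 2,"y": 19.4,"z": 0,"spin": 0}]'

```text
time_s: 15.97
eef_pos: [0.6144, 0.1876, 0.0796]
tool_rot: [3.139, -0.0, 2.71]
ft_force: [0.9, -1.3, 0.5]
gripper_width: 0.0695
grasp_force: 0.0
```

>>> play_rows --deltas '[{"x": 0,"y": 0,"z": 10,"spin": 0},{"x": 0,"y": 0,"z": 20,"spin": 0},{"x": 0,"y": 0,"z": 15,"spin": 0},{"x": 0,"y": 0,"z": 0,"spin": 0}]'

```text
time_s: 16.3
eef_pos: [0.6119, 0.1809, 0.0307]
tool_rot: [-3.138, -0.003, 2.708]
ft_force: [-1.0, -0.4, -0.3]
gripper_width: 0.0697
grasp_force: 0.0
```

```bash
python3 - <<'E'
from h import *
from rig import ctrl
go(613.5,182.5,155.3,-18)
p=ctrl.snapshot('side');cv2.imwrite('pics/c8.png',cv2.resize(p['color'][180:290,220:370,::-1],(780,572),interpolation=cv2.INTER_CUBIC))
E
```

```text
t 16.3 at [611.9 180.9  30.7] rp [-3.138e+00 -3.000e-03] yaw 155.2 w 69.7 gf 0.0
spin -0.1 x -0.7 y 2.1 z 48.7
```

View pics/c8.png

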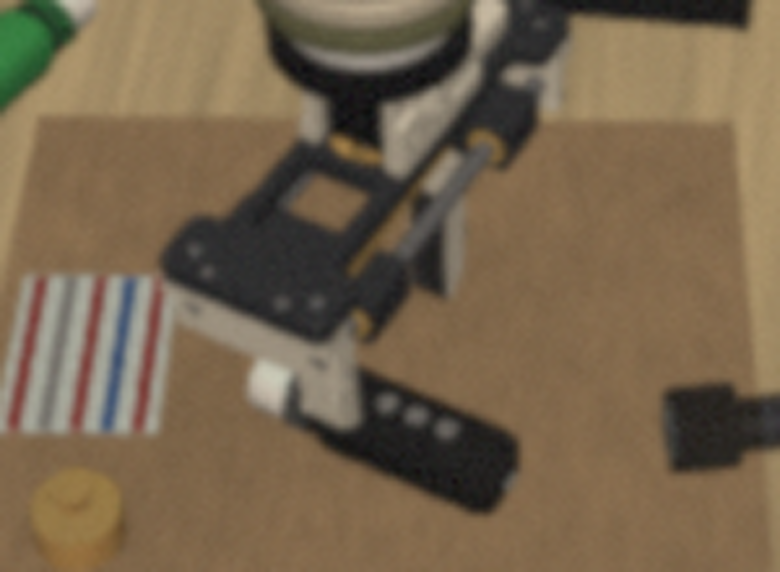

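The fingertips are at crop (332,425) and (440,290), straddling the handset, whose middle is at (390,430) once the height is allowed for. I'll descend.

>>> play_rows --deltas '[{"x": 0,"y": 0,"z": 12,"spin": 0},{"x": 0,"y": 0,"z": 15,"spin": 0},{"x": 0,"y": 0,"z": 13,"spin": 0},{"x": 0,"y": 0,"z": 8,"spin": 0},{"x": 0,"y": 0,"z": 3.5,"spin": 0}]'

```text
time_s: 16.77
eef_pos: [0.6129, 0.1824, -0.0198]
tool_rot: [-3.14, -0.002, 2.71]
ft_force: [-0.3, 0.2, -0.1]
gripper_width: 0.0693
grasp_force: 0.0
```

>>> play_rows --deltas '[{"x": 0,"y": 0,"z": 0,"spin": 0},{"x": 0,"y": 0,"z": 0,"spin": 0},{"x": 0,"y": 0,"z": 0,"spin": 0},{"x": 0,"y": 0,"z": 0,"spin": 0},{"x": 0,"y": 0,"z": 0,"spin": 0}]' --gripper -1 --newtons 40

```text
time_s: 17.18
eef_pos: [0.6141, 0.183, -0.0174]
tool_rot: [3.141, 0.001, 2.71]
ft_force: [-0.3, 0.3, 0.0]
gripper_width: 0.041
grasp_force: 0.0
```

>>> play_rows --deltas '[{"x": 0,"y": 0,"z": 0,"spin": 0},{"x": 0,"y": 0,"z": 0,"spin": 0}]'

```text
time_s: 17.35
eef_pos: [0.6139, 0.1827, -0.0175]
tool_rot: [-3.141, 0.0, 2.71]
ft_force: [-0.3, -0.9, 3.3]
gripper_width: 0.0337
grasp_force: 40.0
```

```bash
python3 - <<'E'
from h import *
go(490,-250,87.2,0)
E
```

```text
t 17.4 at [613.9 182.7 -17.5] rp [-3.141  0.   ] yaw 155.3 w 33.7 gf 39.973368644714355
spin 68.1 x -438.2 y -102.6 z -17.5
```

>>> play_rows --deltas '[{"x": 0,"y": 0,"z": -6,"spin": 0},{"x": 0,"y": 0,"z": -15,"spin": 3},{"x": 0,"y": 0,"z": -20,"spin": 5},{"x": 0,"y": 0,"z": -20,"spin": 7},{"x": 0,"y": 0,"z": -20,"spin": 7}]'

```text
time_s: 17.77
eef_pos: [0.6133, 0.1829, 0.0639]
tool_rot: [-3.141, -0.001, 2.321]
ft_force: [-0.6, 0.6, -1.8]
gripper_width: 0.0336
grasp_force: 40.0
```

>>> play_rows --deltas '[{"x": 0,"y": 0,"z": -9,"spin": 7},{"x": 0,"y": 0,"z": 0,"spin": 7},{"x": 0,"y": 0,"z": 0,"spin": 7},{"x": 0,"y": 0,"z": 0,"spin": 7},{"x": 0,"y": 0,"z": 0,"spin": 7}]'

```text
time_s: 18.18
eef_pos: [0.6136, 0.183, 0.0725]
tool_rot: [3.141, -0.0, 1.709]
ft_force: [-0.7, 0.5, -2.2]
gripper_width: 0.0337
grasp_force: 40.0
```

>>> play_rows --deltas '[{"x": 0,"y": 0,"z": 0,"spin": 6},{"x": 0,"y": 0,"z": 0,"spin": 4},{"x": 0,"y": 0,"z": 0,"spin": 1.1},{"x": -12,"y": -3,"z": 0,"spin": 0},{"x": -26,"y": -6,"z": 0,"spin": 0}]'

```text
time_s: 18.6
eef_pos: [0.603, 0.1486, 0.0724]
tool_rot: [3.141, -0.003, 1.529]
ft_force: [0.5, -0.5, -0.6]
gripper_width: 0.0338
grasp_force: 40.0
```

>>> play_rows --deltas '[{"x": -36,"y": -8.5,"z": 0,"spin": 0},{"x": -36,"y": -8.5,"z": 0,"spin": 0},{"x": -36,"y": -8.5,"z": 0,"spin": 0},{"x": -36,"y": -8.5,"z": 0,"spin": 0},{"x": -36,"y": -8.5,"z": 0,"spin": 0}]'

```text
time_s: 19.02
eef_pos: [0.5502, -0.0347, 0.0722]
tool_rot: [-3.141, 0.0, 1.524]
ft_force: [0.8, -0.5, -2.2]
gripper_width: 0.0337
grasp_force: 40.0
```

>>> play_rows --deltas '[{"x": -36,"y": -8.5,"z": 0,"spin": 0},{"x": -36,"y": -8.5,"z": 0,"spin": 0},{"x": -36,"y": -8.5,"z": 0,"spin": 0},{"x": -30,"y": -7,"z": 0,"spin": 0},{"x": -20,"y": -5,"z": 0,"spin": 0}]'

```text
time_s: 19.43
eef_pos: [0.5038, -0.1927, 0.072]
tool_rot: [-3.14, 0.001, 1.52]
ft_force: [-0.0, 0.4, -1.3]
gripper_width: 0.0338
grasp_force: 40.0
```

```bash
python3 - <<'E'
from h import *
go(490,-250,87.2,0)
E
```

```text
t 19.4 at [ 503.8 -192.7   72. ] rp [-3.14e+00  1.00e-03] yaw 87.1 w 33.8 gf 39.97036814689636
spin -0.1 x -58.0 y -11.0 z 72.0
```

>>> play_rows --deltas '[{"x": -24,"y": -5,"z": 0,"spin": 0},{"x": -20,"y": -5,"z": 0,"spin": 0},{"x": -12,"y": -3,"z": 0,"spin": 0},{"x": -6,"y": -1,"z": 0,"spin": 0},{"x": 0,"y": 0,"z": 6,"spin": 0}]'

```text
time_s: 19.85
eef_pos: [0.4892, -0.251, 0.0667]
tool_rot: [3.14, 0.001, 1.52]
ft_force: [0.3, -0.3, -2.4]
gripper_width: 0.0338
grasp_force: 40.0
```

>>> play_rows --deltas '[{"x": 0,"y": 0,"z": 12,"spin": 0},{"x": 0,"y": 0,"z": 16,"spin": 0},{"x": 0,"y": 0,"z": 8,"spin": 0},{"x": 0,"y": 0,"z": 4,"spin": 0},{"x": 0,"y": 0,"z": 0,"spin": 0}]'

```text
time_s: 20.27
eef_pos: [0.4893, -0.2481, 0.0252]
tool_rot: [-3.14, -0.001, 1.524]
ft_force: [0.5, 0.8, -1.7]
gripper_width: 0.0334
grasp_force: 40.0
```

```bash
python3 - <<'E'
from h import *
from rig import ctrl
go(490,-250,87.2,0)
p=ctrl.snapshot('side');cv2.imwrite('pics/c9.png',cv2.resize(p['color'][85:195,260:410,::-1],(780,572),interpolation=cv2.INTER_CUBIC))
E
```

```text
t 20.3 at [ 489.3 -248.1   25.2] rp [-3.14e+00 -1.00e-03] yaw 87.3 w 33.4 gf 39.96978163719177
spin 0.1 x -1.8 y 0.8 z 25.2
```

View pics/c9.png

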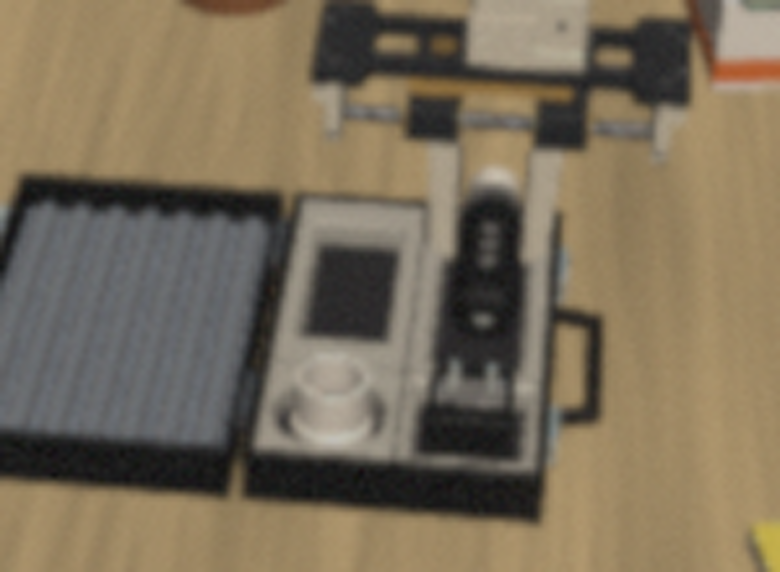

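The handset hangs level at crop (488,250) over the long pocket. I'll lower it the rest of the way.

>>> play_rows --deltas '[{"x": 0,"y": 0,"z": 6,"spin": 0},{"x": 0,"y": 0,"z": 8,"spin": 0},{"x": 0,"y": 0,"z": 6,"spin": 0},{"x": 0,"y": 0,"z": 3,"spin": 0},{"x": 0,"y": 0,"z": 1.5,"spin": 0}]'

```text
time_s: 20.73
eef_pos: [0.4891, -0.2494, 0.0009]
tool_rot: [-3.141, -0.0, 1.522]
ft_force: [0.2, -0.2, -2.1]
gripper_width: 0.0335
grasp_force: 40.0
```

>>> play_rows --deltas '[{"x": 0,"y": 0,"z": 1,"spin": 0},{"x": 0,"y": 0,"z": 1,"spin": 0},{"x": 0,"y": 0,"z": 0.5,"spin": 0},{"x": 0,"y": 0,"z": 0,"spin": 0},{"x": 0,"y": 0,"z": 0,"spin": 0}]'

```text
time_s: 21.15
eef_pos: [0.4895, -0.2495, -0.0006]
tool_rot: [3.141, 0.0, 1.522]
ft_force: [-1.0, 0.8, 2.6]
gripper_width: 0.0335
grasp_force: 40.0
```

>>> play_rows --deltas '[{"x": 0,"y": 0,"z": 0,"spin": 0},{"x": 0,"y": 0,"z": 0,"spin": 0},{"x": 0,"y": 0,"z": 0,"spin": 0},{"x": 0,"y": 0,"z": -4,"spin": 0},{"x": 0,"y": 0,"z": -10,"spin": 0}]' --gripper -0.05

```text
time_s: 21.57
eef_pos: [0.4888, -0.2492, 0.0127]
tool_rot: [-3.14, -0.001, 1.522]
ft_force: [-0.2, -0.1, -0.3]
gripper_width: 0.0439
grasp_force: 0.0
```

>>> play_rows --deltas '[{"x": 0,"y": 0,"z": -25,"spin": 0},{"x": 0,"y": 0,"z": -30,"spin": -7},{"x": 0,"y": 0,"z": -15,"spin": -7},{"x": 0,"y": 0,"z": 0,"spin": -7},{"x": 0,"y": 0,"z": 0,"spin": -7}]' --gripper 0.5

```text
time_s: 21.98
eef_pos: [0.4901, -0.2501, 0.0854]
tool_rot: [3.14, 0.003, 2.016]
ft_force: [-0.1, -0.5, -0.7]
gripper_width: 0.0688
grasp_force: 0.0
```

>>> play_rows --deltas '[{"x": 0,"y": 0,"z": 0,"spin": -7},{"x": 0,"y": 0,"z": 0,"spin": -7},{"x": 0,"y": 0,"z": 0,"spin": -7},{"x": 0,"y": 0,"z": 0,"spin": -7},{"x": 0,"y": 0,"z": 0,"spin": -7}]'

```text
time_s: 22.4
eef_pos: [0.4894, -0.2498, 0.0841]
tool_rot: [-3.141, 0.001, 2.627]
ft_force: [0.2, -0.5, -0.3]
gripper_width: 0.0696
grasp_force: 0.0
```

>>> play_rows --deltas '[{"x": 0,"y": 0,"z": 0,"spin": -7},{"x": 0,"y": 0,"z": 0,"spin": -6},{"x": 0,"y": 0,"z": 0,"spin": 0}]'

```text
time_s: 22.65
eef_pos: [0.4892, -0.2499, 0.0837]
tool_rot: [-3.141, 0.0, 2.852]
ft_force: [0.6, 0.5, -0.5]
gripper_width: 0.0698
grasp_force: 0.0
```

```bash
python3 - <<'E'
from h import *
go(557.8,323.5,163,-18)
E
```

```text
t 22.6 at [ 489.2 -249.9   83.7] rp [-3.141  0.   ] yaw 163.4 w 69.8 gf 0.0
spin 0.4 x 102.0 y 568.4 z 101.7
```

>>> play_rows --deltas '[{"x": 3.6,"y": 20,"z": 0,"spin": 0},{"x": 7,"y": 38,"z": 0,"spin": 0},{"x": 7,"y": 38,"z": 0,"spin": 0},{"x": 7,"y": 38,"z": 0,"spin": 0},{"x": 7,"y": 38,"z": 0,"spin": 0}]'

```text
time_s: 23.07
eef_pos: [0.5089, -0.0744, 0.0838]
tool_rot: [-3.141, 0.001, 2.843]
ft_force: [1.0, 0.6, -0.5]
gripper_width: 0.0696
grasp_force: 0.0
```

>>> play_rows --deltas '[{"x": 7,"y": 38,"z": 0,"spin": 0},{"x": 7,"y": 38,"z": 0,"spin": 0},{"x": 7,"y": 38,"z": 0,"spin": 0},{"x": 7,"y": 38,"z": 0,"spin": 0},{"x": 7,"y": 38,"z": 0,"spin": 0}]'

```text
time_s: 23.48
eef_pos: [0.5304, 0.1181, 0.0838]
tool_rot: [-3.141, 0.001, 2.844]
ft_force: [0.2, -0.2, -0.8]
gripper_width: 0.0698
grasp_force: 0.0
```

>>> play_rows --deltas '[{"x": 7,"y": 38,"z": 0,"spin": 0},{"x": 7,"y": 38,"z": 0,"spin": 0},{"x": 7,"y": 38,"z": 0,"spin": 0},{"x": 7,"y": 38,"z": 0,"spin": 0},{"x": 5,"y": 34,"z": 0,"spin": 0}]'

```text
time_s: 23.9
eef_pos: [0.5522, 0.3068, 0.084]
tool_rot: [3.141, 0.0, 2.845]
ft_force: [-0.0, -0.2, -0.4]
gripper_width: 0.0698
grasp_force: 0.0
```

>>> play_rows --deltas '[{"x": 2.4,"y": 20,"z": 0,"spin": 0},{"x": 0,"y": 0,"z": 10,"spin": 0},{"x": 0,"y": 0,"z": 20,"spin": 0},{"x": 0,"y": 0,"z": 19,"spin": 0},{"x": 0,"y": 0,"z": 0,"spin": 0}]'

```text
time_s: 24.32
eef_pos: [0.5546, 0.3213, 0.0311]
tool_rot: [-3.137, -0.002, 2.845]
ft_force: [-0.5, -0.6, 0.5]
gripper_width: 0.0699
grasp_force: 0.0
```

```bash
python3 - <<'E'
from h import *
from rig import ctrl
go(557.8,323.5,163,-18)
p=ctrl.snapshot('side');cv2.imwrite('pics/c10.png',cv2.resize(p['color'][230:350,240:400,::-1],(780,585),interpolation=cv2.INTER_CUBIC))
E
```

```text
t 24.3 at [554.6 321.3  31.1] rp [-3.137e+00 -2.000e-03] yaw 163.0 w 69.9 gf 0.0
spin 0.0 x -2.4 y 3.1 z 49.1
```

View pics/c10.png

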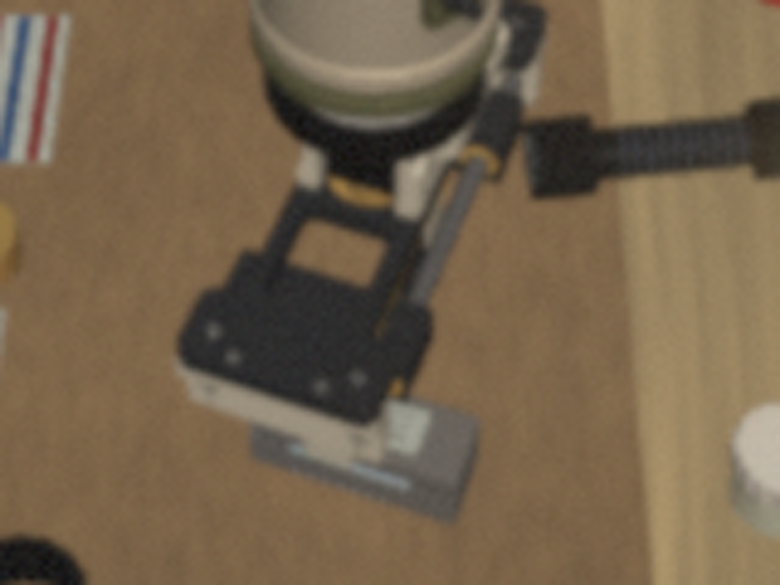

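The finger at crop (345,450) is outside the slide box, whose centre is at about (365,460). The arm is clear of the torch. I'll descend and grip.

>>> play_rows --deltas '[{"x": -1,"y": 1,"z": 12,"spin": 0},{"x": 0,"y": 0,"z": 15,"spin": 0},{"x": 0,"y": 0,"z": 13,"spin": 0},{"x": 0,"y": 0,"z": 8,"spin": 0},{"x": 0,"y": 0,"z": 3.5,"spin": 0}]'

```text
time_s: 24.78
eef_pos: [0.5567, 0.3237, -0.0192]
tool_rot: [-3.14, -0.001, 2.848]
ft_force: [0.3, 0.5, -0.0]
gripper_width: 0.0697
grasp_force: 0.0
```

>>> play_rows --deltas '[{"x": 0,"y": 0,"z": 0,"spin": 0},{"x": 0,"y": 0,"z": 0,"spin": 0},{"x": 0,"y": 0,"z": 0,"spin": 0},{"x": 0,"y": 0,"z": 0,"spin": 0},{"x": 0,"y": 0,"z": 0,"spin": 0}]' --gripper -1 --newtons 35

```text
time_s: 25.2
eef_pos: [0.5576, 0.3245, -0.0169]
tool_rot: [3.141, 0.001, 2.848]
ft_force: [-0.5, 0.7, 0.4]
gripper_width: 0.0408
grasp_force: 0.0
```

>>> play_rows --deltas '[{"x": 0,"y": 0,"z": 0,"spin": 0},{"x": 0,"y": 0,"z": 0,"spin": 0},{"x": 0,"y": 0,"z": 0,"spin": 0}]'

```text
time_s: 25.45
eef_pos: [0.5575, 0.3242, -0.0171]
tool_rot: [-3.142, 0.0, 2.848]
ft_force: [-1.0, -1.1, 3.3]
gripper_width: 0.0312
grasp_force: 35.0
```

```bash
python3 - <<'E'
from h import *
go(561.5,-253.5,87.2,0)
E
```

```text
t 25.4 at [557.5 324.2 -17.1] rp [-3.142  0.   ] yaw 163.2 w 31.2 gf 34.9841371178627
spin 76.0 x -576.9 y 32.2 z -17.1
```

>>> play_rows --deltas '[{"x": 0,"y": 0,"z": -6,"spin": 0},{"x": 0,"y": 0,"z": -15,"spin": 3},{"x": 0,"y": 0,"z": -20,"spin": 5},{"x": 0,"y": 0,"z": -20,"spin": 7},{"x": 0,"y": 0,"z": -20,"spin": 7}]'

```text
time_s: 25.87
eef_pos: [0.5569, 0.3244, 0.0644]
tool_rot: [-3.141, -0.001, 2.458]
ft_force: [0.1, -0.6, -0.8]
gripper_width: 0.0315
grasp_force: 35.0
```

>>> play_rows --deltas '[{"x": 0,"y": 0,"z": -9,"spin": 7},{"x": 0,"y": 0,"z": 0,"spin": 7},{"x": 0,"y": 0,"z": 0,"spin": 7},{"x": 0,"y": 0,"z": 0,"spin": 7},{"x": 0,"y": 0,"z": 0,"spin": 7}]'

```text
time_s: 26.28
eef_pos: [0.5572, 0.3245, 0.073]
tool_rot: [3.141, -0.0, 1.847]
ft_force: [-0.2, -0.1, -2.4]
gripper_width: 0.0317
grasp_force: 35.0
```

>>> play_rows --deltas '[{"x": 0,"y": 0,"z": 0,"spin": 7},{"x": 0,"y": 0,"z": 0,"spin": 7},{"x": 0,"y": 0,"z": 0,"spin": 5},{"x": -12,"y": 0.6,"z": 0,"spin": 0},{"x": -26,"y": 1.4,"z": 0,"spin": 0}]'

```text
time_s: 26.7
eef_pos: [0.5567, 0.2896, 0.073]
tool_rot: [3.141, -0.003, 1.529]
ft_force: [0.7, -0.1, -1.8]
gripper_width: 0.0317
grasp_force: 35.0
```

>>> play_rows --deltas '[{"x": -36,"y": 2,"z": 0,"spin": 0},{"x": -36,"y": 2,"z": 0,"spin": 0},{"x": -36,"y": 2,"z": 0,"spin": 0},{"x": -36,"y": 2,"z": 0,"spin": 0},{"x": -36,"y": 2,"z": 0,"spin": 0}]'

```text
time_s: 27.12
eef_pos: [0.5579, 0.1035, 0.0727]
tool_rot: [-3.141, 0.0, 1.525]
ft_force: [0.9, 0.5, -2.0]
gripper_width: 0.0318
grasp_force: 35.0
```

>>> play_rows --deltas '[{"x": -36,"y": 2,"z": 0,"spin": 0},{"x": -36,"y": 2,"z": 0,"spin": 0},{"x": -36,"y": 2,"z": 0,"spin": 0},{"x": -36,"y": 2,"z": 0,"spin": 0},{"x": -36,"y": 2,"z": 0,"spin": 0}]'

```text
time_s: 27.53
eef_pos: [0.5588, -0.0768, 0.0728]
tool_rot: [-3.141, 0.0, 1.525]
ft_force: [0.4, -0.0, -1.8]
gripper_width: 0.032
grasp_force: 35.0
```

>>> play_rows --deltas '[{"x": -36,"y": 2,"z": 0,"spin": 0},{"x": -36,"y": 2,"z": 0,"spin": 0},{"x": -36,"y": 2,"z": 0,"spin": 0},{"x": -30,"y": 2,"z": 0,"spin": 0},{"x": -20,"y": 1,"z": 0,"spin": 0}]'

```text
time_s: 27.95
eef_pos: [0.5593, -0.2374, 0.0725]
tool_rot: [-3.141, 0.001, 1.521]
ft_force: [0.4, 0.2, -2.0]
gripper_width: 0.0321
grasp_force: 35.0
```

```bash
python3 - <<'E'
from h import *
go(561.5,-253.5,87.2,0)
E
```

```text
t 27.9 at [ 559.3 -237.4   72.5] rp [-3.141e+00  1.000e-03] yaw 87.2 w 32.1 gf 34.98362749814987
spin -0.0 x -16.0 y 3.0 z 72.5
```

>>> play_rows --deltas '[{"x": -13,"y": 1,"z": 0,"spin": 0},{"x": -8,"y": 0.5,"z": 0,"spin": 0},{"x": 0,"y": 0,"z": 6,"spin": 0},{"x": 0,"y": 0,"z": 14,"spin": 0},{"x": 0,"y": 0,"z": 10,"spin": 0}]'

```text
time_s: 28.37
eef_pos: [0.5614, -0.2517, 0.0419]
tool_rot: [3.142, -0.001, 1.524]
ft_force: [-0.8, 0.0, -0.9]
gripper_width: 0.0319
grasp_force: 35.0
```

>>> play_rows --deltas '[{"x": 0,"y": 0,"z": 8,"spin": 0},{"x": 0,"y": 0,"z": 6,"spin": 0},{"x": 0,"y": 0,"z": 2.5,"spin": 0},{"x": 0,"y": 0,"z": 0,"spin": 0},{"x": 0,"y": 0,"z": 0,"spin": 0}]'

```text
time_s: 28.78
eef_pos: [0.5616, -0.2531, 0.0262]
tool_rot: [3.142, -0.0, 1.522]
ft_force: [0.3, 0.1, -0.4]
gripper_width: 0.0314
grasp_force: 35.0
```

```bash
python3 - <<'E'
from h import *
from rig import ctrl
go(561.5,-253.5,87.2,0)
p=ctrl.snapshot('side');cv2.imwrite('pics/c11.png',cv2.resize(p['color'][85:195,260:410,::-1],(780,572),interpolation=cv2.INTER_CUBIC))
E
```

```text
t 28.8 at [ 561.6 -253.1   26.2] rp [ 3.142 -0.   ] yaw 87.2 w 31.4 gf 34.98305194079876
spin 0.0 x -0.4 y -0.1 z 26.2
```

View pics/c11.png

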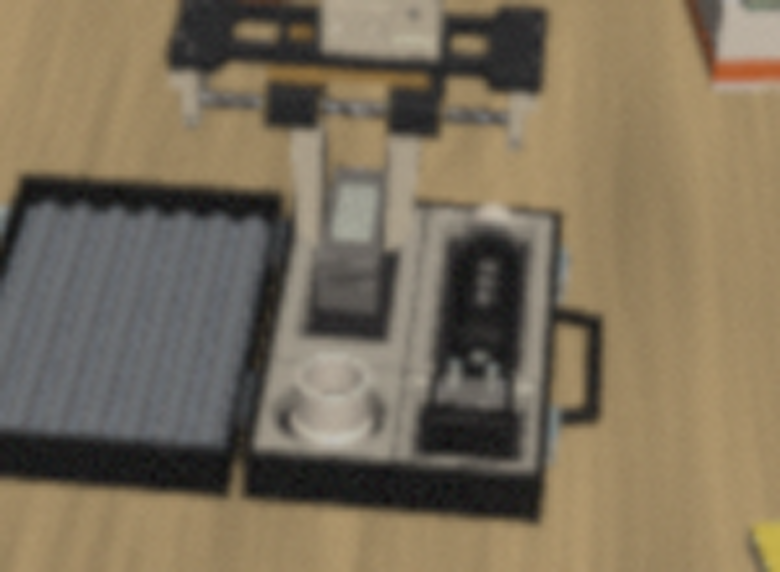

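The slide box is held level at crop (352,240) over its pocket. The handset (488,280), hood and charger look seated, and I'll check their depth after this. Lowering now.

>>> play_rows --deltas '[{"x": 0,"y": 0,"z": 6,"spin": 0},{"x": 0,"y": 0,"z": 8,"spin": 0},{"x": 0,"y": 0,"z": 6,"spin": 0},{"x": 0,"y": 0,"z": 3,"spin": 0},{"x": 0,"y": 0,"z": 1.5,"spin": 0}]'

```text
time_s: 29.25
eef_pos: [0.561, -0.2533, 0.0007]
tool_rot: [-3.14, -0.0, 1.522]
ft_force: [0.5, -0.8, -0.7]
gripper_width: 0.032
grasp_force: 35.0
```

>>> play_rows --deltas '[{"x": 0,"y": 0,"z": 1,"spin": 0},{"x": 0,"y": 0,"z": 1,"spin": 0},{"x": 0,"y": 0,"z": 0.5,"spin": 0},{"x": 0,"y": 0,"z": 0,"spin": 0},{"x": 0,"y": 0,"z": 0,"spin": 0}]'

```text
time_s: 29.67
eef_pos: [0.5613, -0.2534, -0.0001]
tool_rot: [3.142, 0.0, 1.522]
ft_force: [-2.6, 0.1, 7.0]
gripper_width: 0.0315
grasp_force: 35.0
```

On the floor. I'll release, lift, move the arm away and check.

>>> play_rows --deltas '[{"x": 0,"y": 0,"z": 0,"spin": 0},{"x": 0,"y": 0,"z": 0,"spin": 0},{"x": 0,"y": 0,"z": 0,"spin": 0},{"x": 0,"y": 0,"z": -4,"spin": 0},{"x": 0,"y": 0,"z": -10,"spin": 0}]' --gripper -0.1

```text
time_s: 30.08
eef_pos: [0.5608, -0.2532, 0.0125]
tool_rot: [-3.14, -0.001, 1.522]
ft_force: [0.2, 0.1, 0.8]
gripper_width: 0.0419
grasp_force: 0.0
```

>>> play_rows --deltas '[{"x": 0,"y": 0,"z": -25,"spin": 0},{"x": 0,"y": 0,"z": -35,"spin": 0},{"x": 0,"y": 0,"z": -35,"spin": 0},{"x": -20,"y": 0,"z": -15,"spin": 0},{"x": -38,"y": 0,"z": 0,"spin": 0}]'

```text
time_s: 30.5
eef_pos: [0.5624, -0.3076, 0.1292]
tool_rot: [3.134, 0.0, 1.529]
ft_force: [0.8, -0.0, -0.2]
gripper_width: 0.0414
grasp_force: 0.0
```

>>> play_rows --deltas '[{"x": -38,"y": 0,"z": 0,"spin": 0},{"x": -38,"y": 0,"z": 0,"spin": 0},{"x": -38,"y": 0,"z": 0,"spin": 0},{"x": -38,"y": 0,"z": 0,"spin": 0},{"x": -38,"y": 0,"z": 0,"spin": 0}]'

```text
time_s: 30.92
eef_pos: [0.5487, -0.5032, 0.1243]
tool_rot: [3.141, 0.0, 1.522]
ft_force: [0.9, 0.3, -0.5]
gripper_width: 0.042
grasp_force: 0.0
```

>>> play_rows --deltas '[{"x": -38,"y": 0,"z": 0,"spin": 0},{"x": -38,"y": 0,"z": 0,"spin": 0},{"x": -38,"y": 0,"z": 0,"spin": 0},{"x": -20,"y": 0,"z": 0,"spin": 0},{"x": 0,"y": 0,"z": 0,"spin": 0}]'

```text
time_s: 31.33
eef_pos: [0.5393, -0.6413, 0.1228]
tool_rot: [-3.141, 0.002, 1.515]
ft_force: [-1.7, 0.2, -0.5]
gripper_width: 0.0418
grasp_force: 0.0
```

```bash
python3 - <<'E'
from h import *
from rig import ctrl
go(0,0,87.2,0)
p=ctrl.snapshot('top');cv2.imwrite('pics/c12.png',cv2.resize(p['color'][180:270,355:485,::-1],(780,540),interpolation=cv2.INTER_CUBIC))
W=cloud(p)
for k,(x,y,hx,hy) in dict(hood=(567,-142,28,28),charger=(496,-139,28,28),slide=(561.5,-253.5,28,54),hand=(490,-250,28,70)).items():
    w=W.reshape(-1,3)*1000;m=(abs(w[:,0]-x)<hx)&(abs(w[:,1]-y)<hy)&(w[:,2]>38)&(w[:,2]<90);q=w[m]
    A=np.c_[q[:,:2]-q[:,:2].mean(0),np.ones(len(q))];f=np.linalg.lstsq(A,q[:,2],rcond=None)[0]
    r=cv2.minAreaRect(q[:,:2].astype(np.float32))
    print(k,len(q),'off',np.round(np.array(r[0])-[x,y],1),np.round(r[1]),round(r[2],1),'z',np.percentile(q[:,2],[10,50,90]).round(1),'tilt',f[:2].round(3))
for k,b in dict(torch=(238,230,274,294),jar=(166,266,200,297)).items():print(k,rect(W,b,.024,.2))
E
```

```text
t 31.3 at [ 539.3 -641.3  122.8] rp [-3.141e+00  2.000e-03] yaw 86.8 w 41.8 gf 0.0
spin -0.4 x 614.2 y -570.0 z 122.8
hood 89 off [-1.7 -1. ] [34. 38.] 1.6 z [42.5 51.4 54.9] tilt [-0.055 -0.033]
charger 379 off [-0.8 -0.4] [44. 44.] 85.7 z [45.6 48.9 51.9] tilt [ 0.01  -0.018]
slide 560 off [-1.8 -0.4] [87. 35.] 88.2 z [46.4 49.6 52.5] tilt [-0.001 -0.   ]
hand 710 off [-2.   0.6] [119.  34.] 87.3 z [41.7 46.7 50. ] tilt [0.001 0.012]
torch {'n': 491, 'c': array([435.5, 164.8]), 's': array([118.9,  32. ]), 'ang': 11.1, 'mean': array([439.1, 165.6,  29.8]), 'z': array([25.2, 29.1, 35.9])}
jar {'n': 275, 'c': array([391.1, 326. ]), 's': array([41. , 40.7]), 'ang': 56.2, 'mean': array([391.3, 325.4,  35. ]), 'z': array([31.9, 35.3, 38.9])}
```

View pics/c12.png

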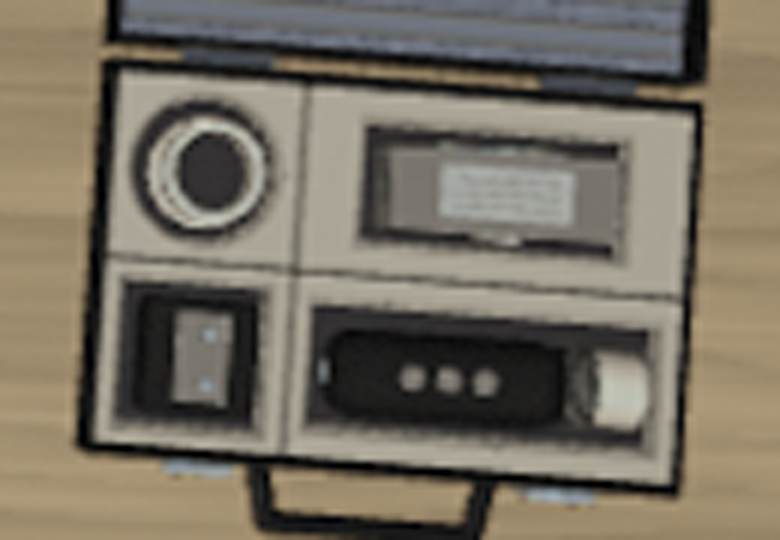

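All four pieces are in their own pockets and level, with tops at the expected 49–53 mm. The torch and jar haven't moved, and the arm is clear.

```bash
python3 -c "
from rig import ctrl
print(ctrl.hand_in())"
```

```text
the job is handed in; nothing more can be done
None
```

The handset, slide box, hood and charger are each lying level in their own pockets and released, the torch and jar are where they started, and I handed the job in at about 31 s; the hand-in returned no verdict.

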